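# Change the batch in the UV curing box

### The job

Change the batch in the UV curing box: turn the isolator off (handle across its box; along it is on) before you raise the lid, lift the lid right back until it rests on its stop, take every finished cross-arm out and lay it flat in the plywood tray, and stand every foot casting waiting on the bench on its flange inside the curing box. Then lower the lid gently until it is shut (do not let it drop) and turn the isolator back on. Leave the other things on the bench where they are.

Things in the scene. Friction and masses are not known exactly. Their poses are not given: they have to be found in the camera images.
- uvbox: UV curing box, fixed to the bench: low grey sheet-metal case, 316 mm along its x, 216 mm along its y, rim 80 mm above the bench; walls 8 mm thick; inside 300 x 200 mm, inner floor 20 mm above the bench. Origin: centre of its underside. Its lid is hinged along its +y long side (the robot's left).
- box_floor (a point): centre of the box's inner floor, axes as the box (x along the 300 mm, y along the 200 mm towards the hinge, z up).
- lid_hinge (a point): middle of the lid's hinge line, 108 mm to the box's +y side and 81 mm above the bench; the hinge line runs along the box's x. Does not move with the lid.
- lid_handle (a point): middle of the lid's handle: round steel bar 12 mm thick, 120 mm long, parallel to the hinge, 45 mm in front of the lid's free edge on a 10 mm stem at each end. 261 mm from the hinge line, 13 mm above the lid's underside; 94 mm above the bench when shut, 331 mm when open. Can be pinched from above (pads closing along the box's y) all the way, turning between the pads as the lid swings.
- lid (a joint): lid angle (rad): 0 shut, 1.83 open on its stop (leaning 15 degrees past upright, where its own weight keeps it). Lid 0.5 kg, 26 mm thick; about 2.5 N at the bar lifts it; let go below about 1.5 rad it falls shut. The box's y and z of the bar follow a circle about the hinge line.
- isolator_box: enclosed rotary isolator screwed to the bench: grey plastic box 90 mm along its x, 140 mm along its y (cable glands at both y ends), lid face 60 mm above the bench. Origin: centre of its underside.
- isolator_grip (a point): point on the vertical axis of the isolator's black bar handle, at the height to grip (92 mm above the bench). The bar is 70 mm long, 16 mm wide, from 69 to 103 mm above the bench, on a black collar of 26 mm radius whose top is at 68 mm. The point's x axis lies along the bar, towards its white pointer mark.
- isolator (a joint): isolator handle angle (rad), growing clockwise seen from above: 0 = on, bar along the box's long side (pointer towards its +y); 1.571 = off, bar across the box (pointer towards its +x). Over-centre spring (about 0.1 N m at the ends): let go, the handle snaps to the nearer end.
- tray: open plywood tray, fixed, 230 mm along its x, 190 mm along its y, walls 6 mm thick and 36 mm high. Origin: centre of its underside.
- tray_in (a point): centre of the tray's inner floor, 6 mm above the bench; inside 218 x 178 mm along the tray's x and y.
- arm0: finished cross-arm casting, 0.25 kg: two upright round bosses, 38 mm across and 40 mm high, 90 mm apart along its x, joined by a web 20 mm thick (y), from 10 to 38 mm above its underside. 128 mm long. Origin: centre of its underside. Starts in the curing box. May be absent (None).
- arm1: second finished cross-arm, the same as arm0.
- foot0: foot casting waiting to be cured, 0.22 kg: flange 60 x 56 mm (x, y), 12 mm thick, with an upright round boss in its middle, 34 mm across, top 54 mm above its underside. Origin: centre of its underside. Starts upright on the bench. May be absent (None).
- foot1: another foot casting, the same as foot0.
- foot2: another foot casting, the same as foot0.
- chuck: bystander: drill chuck standing on its nose, 46 mm across, 66 mm high.
- bush: bystander: flanged brass bush, 38 mm across, 45 mm high.
- wrench: bystander: steel wrench, 190 mm.
- screwdriver: bystander: screwdriver with black handle, 200 mm.
- oil: bystander: white oil bottle, 56 mm across, 140 mm high.
- grip: bystander: white porcelain crank grip standing on end, 38 mm across, 104 mm high.
- tin: bystander: steel tin, 72 mm across, 75 mm high.
- brush: bystander: bench brush, 200 mm.
Not all that is in view belongs to the job. What is shaped like the foot2 but green or turquoise is not meant.

How it is judged:
By the outcome, as a careful person would: the job done as asked, in the order asked, and still so for the second after the job is handed in, with the robot touching nothing.
Of arm0, arm1 only 1 to 2 are there at a start; the rules pass over those that are not, and their reading is None.
Of foot0, foot1, foot2 only 2 to 3 are there at a start; the rules pass over those that are not, and their reading is None.
At some moment in a run one of foot0, foot1, foot2, arm0, arm1 may be knocked a few centimetres aside while the robot is not near it.
It also fails if it takes over 210 s, if anything falls off the work surface, if the arm or the gripper's body presses on something with over 40 N, if the wrist force passes 120 N, or if a joint passes its speed limit or range.

### The arm

A 6-joint arm with a two-finger parallel gripper is mounted at the origin on the work surface. World frame = base frame: x ahead of the robot, y to its left, z up, the work surface at z = 0. Lengths are in m, angles in rad, forces in N, time in s.
With the tool pointing down it reaches from about 0.325 to 0.9 m from the base axis. Payload 6.1 kg.
Tool frame: the origin (TCP) lies on the centre line of the jaws, within the pads' length; the fingertips stand 8 mm ahead of it and the grasp point (between the pads) lies 11 mm behind it (bot.tips_ahead is the distance from the TCP to the fingertips, in m); z points along the fingers, y is the line along which they close (so a half turn about z gives the same grasp; the last joint's range is limited). The gripper opens to 85 mm and grips with 20 to 120 N. Pads are 22 mm wide; open, the fingers measure 114 mm over their backs; the gripper's body (76 mm by 85 mm) begins 54 mm behind the grasp point. The pads swing forward as they close: fully open they stand 13 mm farther back than shut.
Start: joints at [1.154, 0.22, 1.526, -0, 1.395, -0.126], TCP at [0.179, 0.599, 0.239] pointing down, gripper open.
Joint ranges: [-2.98, 2.98], [-0.91, 2.08], [0.09, 2.57], [-1.24, 4.39], [0.2, 2.65], [-2.68, 2.68]. Speed limits (rad/s): [2.57, 2.57, 3.01, 3.14, 3.14, 3.14].

### API

Orientations are given as a rotation vector (axis times angle).
In Python, from cell import bot gives the robot as it stands. The module is installed in compiled form; this text tells all that it offers.
- The arm moves only by the tool carry_out, never from a script. Its argument "commands" is a list of rows, each a list of 3 entries, a list of its own where there are three numbers: the finger opening in m, from 0 to 0.0854, then the shift along the tool's x, y, z in m, then the turn, a rotation vector about the tool's x, y, z in degrees. A call has exactly 10 rows; each row shifts and turns the commanded pose from where the row before left it, along the tool's axes as they then stand; what a row does not reach is not made up. A row lasts 1/12 s, in which the tool goes at most 41.7 mm and 7.16 degrees, less where a joint would pass 70% of its speed; a pose out of reach is approached as far as the arm can. A call with a gripper value outside its range is refused whole. The fingers move at their own pace and stop on an object; "squeeze" is the grip in N (left out, the last holds). Time passes only in rows, so rows that do not move let the fingers close, or fill a call up. It gives the time, the measured TCP pose, the force, the opening and the grip force at its end, in the units of the state.
- bot.state(): the state, without advancing time (a new reading comes with each control period).
- bot.read_camera(name): name is "scene" or "side" or "wrist"; returns a dict with "frame" (420x560x3 uint8, red, green, blue), "K" (3x3 intrinsics, pixels), "D" ([k1, k2, p1, p2, k3] as OpenCV has them; the pictures are not rectified), "pose" (4x4, takes a point from camera to world coordinates). Camera axes: x right, y down, z forward; pixel columns grow to the right and rows downward; lengths in m; the calibration is good to about 2 mm. A picture is of the moment at which its call begins. There is no depth.
- bot.hand_in(): hands the job in; it is judged then, once.
The state is a dict: "clock": time; "joints": joint angles; "joint_velocities": joint speeds; "effort": joint torques, N m; "ee_pos": TCP position; "orientation": TCP orientation; "ft_force": force on the tool from outside, world axes, zero at the start; "wrist_torque": the same for the moment, N m; "opening": finger opening in m; "finger_force": force on a finger pad.
Only numpy, scipy, OpenCV 4.12 (cv2) and the standard library are available. Lean on these libraries where they do the work, as an engineer would, in place of code of your own. Each camera call takes 0.05 s, during which the arm holds its last target. There are 200 camera calls.

## Working session

There is one attempt and no reset: what is moved stays moved. The work goes in short steps, Python scripts to look and compute and a tool call to move; the robot and the scene stay as the last step left them, time stands still between calls to the robot, and variables do not carry over. Pictures are saved under pics/ and viewed, at most 14 in all, crops included, and the job is handed in when it is done.

Besides the shell and the picture viewer there is one more tool, called after "Call:" in YAML: its name, and indented under it one key for each argument. carry_out: Moves the arm, as the interface text tells. Its arguments: {"type":"object","properties":{"commands":{"type":"array"},"squeeze":{"type":"number"}},"required":["commands"]}

```bash
mkdir -p pics; cat > h.py <<'E'
import numpy as np, cv2, sys
from scipy.spatial.transform import Rotation as R
from cell import bot
def snap(n,f):
    c=bot.read_camera(n); cv2.imwrite('pics/'+f+'.png',c['frame'][:,:,::-1]); np.savez('pics/'+f+'.npz',K=c['K'],D=np.array(c['D'],float),pose=c['pose']); return c
def ray(f,px):
    d=np.load('pics/'+f+'.npz'); u=cv2.undistortPoints(np.array([[px]],float),d['K'],d['D'])[0,0]
    return d['pose'][:3,3], d['pose'][:3,:3]@np.array([u[0],u[1],1])
def at(f,px,z):
    o,r=ray(f,px); return (o+r*(z-o[2])/r[2])[:3].round(4)
def proj(f,P):
    d=np.load('pics/'+f+'.npz'); T=np.linalg.inv(d['pose']); p,_=cv2.projectPoints(np.array(P,float).reshape(-1,1,3),cv2.Rodrigues(T[:3,:3])[0],T[:3,3],d['K'],d['D']); return p[:,0].round(1)
E
python3 - <<'E'
from h import *
for n in ('scene','side','wrist'):
    c=snap(n,n+'0'); print(n,c['pose'].round(3).tolist())
a=[cv2.resize(cv2.imread(f'pics/{n}0.png'),(800,600)) for n in ('scene','side')]
for n,i in zip(('scene','side'),a): cv2.imwrite(f'pics/{n}0b.png',i)
s=bot.state(); print(s)
print(R.from_rotvec(s['orientation']).as_matrix().round(3))
E
```

```text
scene [[0.814, 0.349, -0.465, 1.089], [0.581, -0.508, 0.636, -0.772], [-0.015, -0.787, -0.616, 0.815], [0.0, 0.0, 0.0, 1.0]]
side [[0.886, -0.346, 0.308, 0.258], [-0.463, -0.656, 0.596, -0.574], [-0.004, -0.671, -0.742, 0.796], [0.0, 0.0, 0.0, 1.0]]
wrist [[0.285, 0.914, 0.289, 0.106], [0.958, -0.272, -0.088, 0.621], [-0.002, 0.302, -0.953, 0.374], [0.0, 0.0, 0.0, 1.0]]
{'clock': 0.15, 'joints': array([ 1.15387430e+00,  2.21070573e-01,  1.52736533e+00, -8.52336136e-06,
        1.39471000e+00, -1.26133304e-01]), 'joint_velocities': array([ 0.00092741, -0.00261925, -0.00391932,  0.00050461,  0.00075906,
        0.0001476 ]), 'effort': array([ 9.79250217e-04, -4.97483969e+01, -3.89905286e+01, -3.41351069e-04,
        7.13515401e-03,  1.19641278e-06]), 'ee_pos': array([0.17902858, 0.59832414, 0.23842567]), 'orientation': array([-4.55100597e-01, -3.10804050e+00,  2.35368614e-03]), 'ft_force': array([1.36942331, 0.11589276, 0.13413881]), 'wrist_torque': array([-0.03743992, -0.02669121,  0.02172156]), 'finger_force': 0.0, 'opening': 0.08537777265192346}
[[-0.958  0.287 -0.001]
 [ 0.287  0.958 -0.001]
 [ 0.    -0.002 -1.   ]]
```

View pics/scene0b.png

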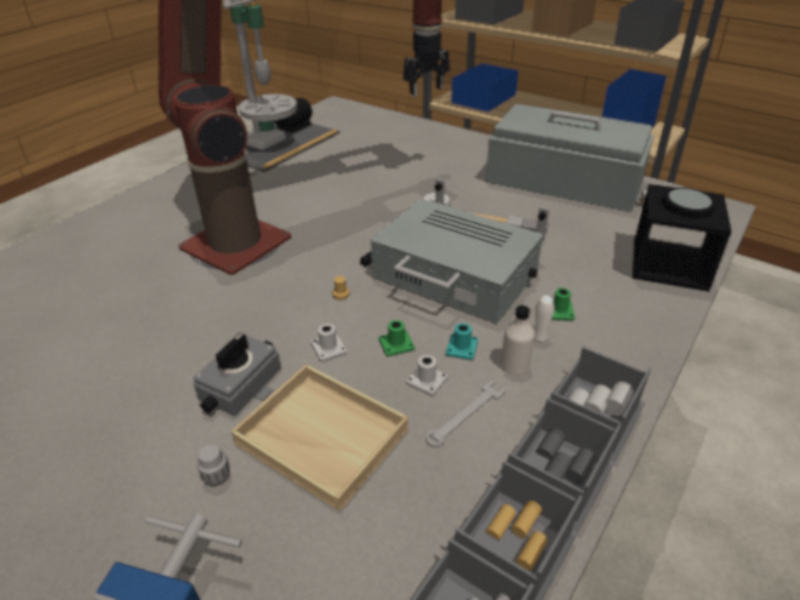

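View pics/side0b.png

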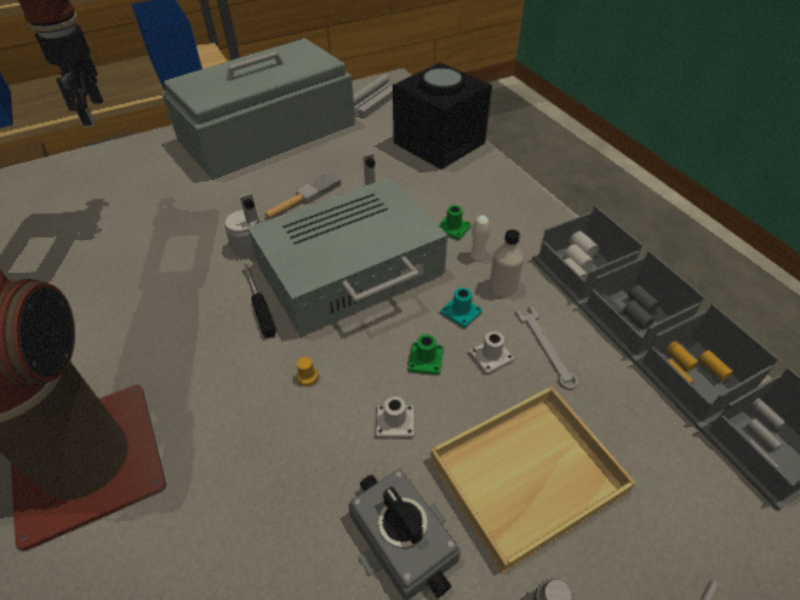

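```bash
python3 - <<'E'
import cv2
i=cv2.imread('pics/scene0.png')[130:352,130:420]; cv2.imwrite('pics/sc.png',cv2.resize(i,None,fx=2.7,fy=2.7,interpolation=cv2.INTER_CUBIC))
i=cv2.imread('pics/side0.png')[120:420,160:455]; cv2.imwrite('pics/sd.png',cv2.resize(i,None,fx=2,fy=2,interpolation=cv2.INTER_CUBIC))
E
```

```text
(no output)
```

View pics/sc.png

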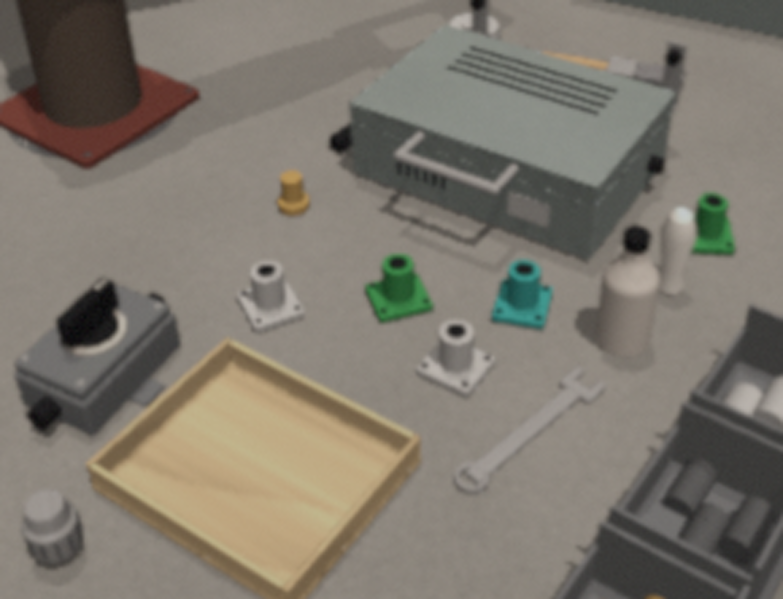

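View pics/sd.png

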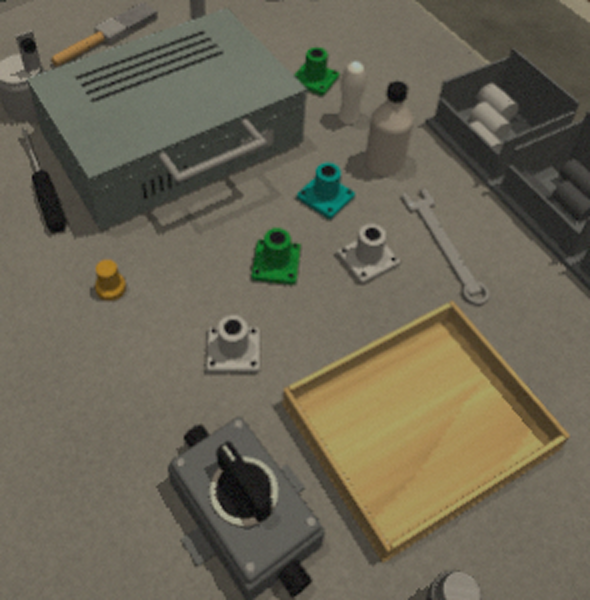

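```bash
python3 - <<'E'
from h import *
S=lambda p:('scene0',(p[0]/2.7+130-.3,p[1]/2.7+130-.3)); D=lambda p:('side0',(p[0]/2+160-.25,p[1]/2+120-.25))
def show(n,z,sc,sd):
    print(n); 
    for p in sc: print('  sc',at(*S(p),z)[:2])
    for p in sd: print('  sd',at(*D(p),z)[:2])
show('lid',.107,[(352,100),(440,28),(672,97),(592,185)],[(30,87),(100,163),(303,95),(228,12)])
show('bar',.094,[(402,157),(494,188)],[(175,172),(262,140)])
show('A top',.054,[(266,268)],[(233,326)])
show('B top',.054,[(457,328)],[(372,233)])
show('A fl',.012,[(238,298),(302,318),(252,327)],[(259,332),(259,370),(207,369)])
show('B fl',.012,[(418,368),(463,390),(495,357)],[(338,255),(399,262),(365,280)])
show('isoface',.06,[(20,368),(112,285),(180,325),(85,410)],[(172,468),(240,420),(322,525),(245,585)])
show('bar',.103,[(62,330),(103,285)],[(225,450),(262,510)])
show('tray',.036,[(229,345),(418,440),(285,595),(90,465)],[(285,393),(452,306),(567,435),(388,548)])
show('bush',.045,[(292,175)],[(107,265)]); show('green',.054,[(397,262)],[(277,238)])
show('turq',.054,[(524,268)],[(328,172)])
E
```

```text
lid
  sc [0.3798 0.0836]
  sc [0.3681 0.2827]
  sc [0.6846 0.2994]
  sc [0.689  0.0953]
  sd [0.3682 0.2705]
  sd [0.4022 0.0923]
  sd [0.6854 0.0839]
  sd [0.6811 0.297 ]
bar
  sc [0.4843 0.0384]
  sc [0.5983 0.0477]
  sd [0.4815 0.047 ]
  sd [0.6031 0.0461]
A top
  sc [ 0.4503 -0.1554]
  sd [ 0.4557 -0.1598]
B top
  sc [ 0.6613 -0.1169]
  sd [ 0.6646 -0.122 ]
A fl
  sc [ 0.4226 -0.1747]
  sc [ 0.4979 -0.1595]
  sc [ 0.4642 -0.199 ]
  sd [ 0.4899 -0.1576]
  sd [ 0.4667 -0.2006]
  sd [ 0.4158 -0.1725]
B fl
  sc [ 0.6374 -0.1491]
  sc [ 0.6897 -0.1482]
  sc [ 0.6915 -0.0935]
  sd [ 0.6302 -0.1059]
  sd [ 0.6916 -0.1506]
  sd [ 0.6391 -0.1536]
isoface
  sc [ 0.3592 -0.3995]
  sc [ 0.3437 -0.2692]
  sc [ 0.4421 -0.2713]
  sc [ 0.4495 -0.3994]
  sd [ 0.3303 -0.2768]
  sd [ 0.4107 -0.2636]
  sd [ 0.4302 -0.3894]
  sd [ 0.3441 -0.4018]
bar
  sc [ 0.3943 -0.3669]
  sc [ 0.379  -0.3028]
  sd [ 0.3761 -0.3013]
  sd [ 0.3804 -0.3648]
tray
  sc [ 0.4812 -0.248 ]
  sc [ 0.7018 -0.2398]
  sc [ 0.7069 -0.4282]
  sc [ 0.4819 -0.4288]
  sd [ 0.4719 -0.2487]
  sd [ 0.696  -0.2439]
  sd [ 0.7037 -0.4245]
  sd [ 0.4792 -0.4298]
bush
  sc [ 0.3589 -0.0074]
  sd [ 0.3634 -0.0101]
green
  sc [ 0.5561 -0.071 ]
  sd [ 0.5587 -0.0749]
turq
  sc [ 0.6691 -0.0047]
  sd [ 0.6706 -0.0107]
```

```bash
cat >> h.py <<'E'
def yang(): 
    m=R.from_rotvec(bot.state()['orientation']).as_matrix(); return np.degrees(np.arctan2(m[1,1],m[0,1]))
def plan(wps,start=None,op=0.085):
    """wps: (x,y,z,yangle_deg,nrows,opening)"""
    p,a=(bot.state()['ee_pos'],yang()) if start is None else start
    out=[]
    for w in wps:
        t=np.array(w[:3]); n=w[4]; da=(w[3]-a)/n
        for k in range(n):
            b=np.radians(a+da*k); y=np.array([np.cos(b),np.sin(b),0]); x=np.array([-y[1],y[0],0])
            d=(t-p)/n*1000
            out.append('[%g,[%.4f,%.4f,%.4f],[0,0,%.2f]]'%(w[5],d@x/1e3,d@y/1e3,-d[2]/1e3,-da))
        p,a=t,w[3]
    for i in range(0,len(out),10):
        o=out[i:i+10]; print(f'-- {i//10}')
        j=0
        while j<len(o):
            k=j
            while k<len(o) and o[k]==o[j]: k+=1
            print(k-j,'x',o[j]); j=k
def st():
    s=bot.state(); print('t%.2f'%s['clock'],s['ee_pos'].round(4),'ya%.2f'%yang(),'F',s['ft_force'].round(1),'T',s['wrist_torque'].round(2),'op%.4f ff%.1f'%(s['opening'],s['finger_force']),'q',s['joints'].round(2))
E
python3 -c "
from h import *
plan([(.45,.25,.26,73.3,20,.085),(.45,.0,.26,7,10,.085),(.383,-.334,.26,7,10,.085)])"
```

```text
-- 0
10 x [0.085,[-0.0180,-0.0128,-0.0011],[0,0,0.00]]
-- 1
10 x [0.085,[-0.0180,-0.0128,-0.0011],[0,0,0.00]]
-- 2
1 x [0.085,[-0.0072,-0.0239,-0.0000],[0,0,6.63]]
1 x [0.085,[-0.0099,-0.0230,-0.0000],[0,0,6.63]]
1 x [0.085,[-0.0125,-0.0217,-0.0000],[0,0,6.63]]
1 x [0.085,[-0.0149,-0.0201,-0.0000],[0,0,6.63]]
1 x [0.085,[-0.0171,-0.0182,-0.0000],[0,0,6.63]]
1 x [0.085,[-0.0191,-0.0161,-0.0000],[0,0,6.63]]
1 x [0.085,[-0.0208,-0.0138,-0.0000],[0,0,6.63]]
1 x [0.085,[-0.0223,-0.0113,-0.0000],[0,0,6.63]]
1 x [0.085,[-0.0235,-0.0087,-0.0000],[0,0,6.63]]
1 x [0.085,[-0.0243,-0.0059,-0.0000],[0,0,6.63]]
-- 3
10 x [0.085,[-0.0323,-0.0107,-0.0000],[0,0,-0.00]]
```

Call:
carry_out:
  commands:
    - [0.085, [-0.018, -0.0128, -0.001], [0, 0, 0]]
    - [0.085, [-0.018, -0.0128, -0.001], [0, 0, 0]]
    - [0.085, [-0.018, -0.0128, -0.001], [0, 0, 0]]
    - [0.085, [-0.018, -0.0128, -0.001], [0, 0, 0]]
    - [0.085, [-0.018, -0.0128, -0.001], [0, 0, 0]]
    - [0.085, [-0.018, -0.0128, -0.001], [0, 0, 0]]
    - [0.085, [-0.018, -0.0128, -0.001], [0, 0, 0]]
    - [0.085, [-0.018, -0.0128, -0.001], [0, 0, 0]]
    - [0.085, [-0.018, -0.0128, -0.001], [0, 0, 0]]
    - [0.085, [-0.018, -0.0128, -0.001], [0, 0, 0]]

```text
clock: 0.98
ee_pos: [0.3153, 0.4235, 0.249]
orientation: [-0.455, -3.108, 0.001]
ft_force: [0.3, 0.2, 0.4]
opening: 0.0848
finger_force: 0.0
```

Call:
carry_out:
  commands:
    - [0.085, [-0.018, -0.0128, -0.001], [0, 0, 0]]
    - [0.085, [-0.018, -0.0128, -0.001], [0, 0, 0]]
    - [0.085, [-0.018, -0.0128, -0.001], [0, 0, 0]]
    - [0.085, [-0.018, -0.0128, -0.001], [0, 0, 0]]
    - [0.085, [-0.018, -0.0128, -0.001], [0, 0, 0]]
    - [0.085, [-0.018, -0.0128, -0.001], [0, 0, 0]]
    - [0.085, [-0.018, -0.0128, -0.001], [0, 0, 0]]
    - [0.085, [-0.018, -0.0128, -0.001], [0, 0, 0]]
    - [0.085, [-0.018, -0.0128, -0.001], [0, 0, 0]]
    - [0.085, [-0.018, -0.0128, -0.001], [0, 0, 0]]

```text
clock: 1.82
ee_pos: [0.4511, 0.2493, 0.2591]
orientation: [-0.455, -3.108, 0.0]
ft_force: [-0.3, 0.1, 0.3]
opening: 0.0853
finger_force: 0.0
```

Call:
carry_out:
  commands:
    - [0.085, [-0.0072, -0.0239, 0], [0, 0, 6.63]]
    - [0.085, [-0.0099, -0.023, 0], [0, 0, 6.63]]
    - [0.085, [-0.0125, -0.0217, 0], [0, 0, 6.63]]
    - [0.085, [-0.0149, -0.0201, 0], [0, 0, 6.63]]
    - [0.085, [-0.0171, -0.0182, 0], [0, 0, 6.63]]
    - [0.085, [-0.0191, -0.0161, 0], [0, 0, 6.63]]
    - [0.085, [-0.0208, -0.0138, 0], [0, 0, 6.63]]
    - [0.085, [-0.0223, -0.0113, 0], [0, 0, 6.63]]
    - [0.085, [-0.0235, -0.0087, 0], [0, 0, 6.63]]
    - [0.085, [-0.0243, -0.0059, 0], [0, 0, 6.63]]

```text
clock: 2.65
ee_pos: [0.4504, -0.0009, 0.2591]
orientation: [-2.087, -2.348, 0.0]
ft_force: [0.6, 0.3, -0.3]
opening: 0.0849
finger_force: 0.0
```

Call:
carry_out:
  commands:
    - [0.085, [-0.0323, -0.0107, 0], [0, 0, 0]]
    - [0.085, [-0.0323, -0.0107, 0], [0, 0, 0]]
    - [0.085, [-0.0323, -0.0107, 0], [0, 0, 0]]
    - [0.085, [-0.0323, -0.0107, 0], [0, 0, 0]]
    - [0.085, [-0.0323, -0.0107, 0], [0, 0, 0]]
    - [0.085, [-0.0323, -0.0107, 0], [0, 0, 0]]
    - [0.085, [-0.0323, -0.0107, 0], [0, 0, 0]]
    - [0.085, [-0.0323, -0.0107, 0], [0, 0, 0]]
    - [0.085, [-0.0323, -0.0107, 0], [0, 0, 0]]
    - [0.085, [-0.0323, -0.0107, 0], [0, 0, 0]]

```text
clock: 3.48
ee_pos: [0.3834, -0.3349, 0.2591]
orientation: [-2.081, -2.353, -0.0]
ft_force: [0.8, 0.1, 0.2]
opening: 0.085
finger_force: 0.0
```

```bash
python3 -c "
from h import *
st(); c=snap('wrist','w1'); st()
cv2.imwrite('pics/w1b.png',cv2.resize(cv2.imread('pics/w1.png'),(800,600)))"
```

```text
t3.48 [ 0.3834 -0.3349  0.2591] ya7.03 F [0.8 0.1 0.2] T [-0.01 -0.06  0.02] op0.0850 ff0.0 q [-0.87 -0.07  1.8   0.    1.42 -1.  ]
t3.53 [ 0.382  -0.3402  0.2591] ya6.86 F [-4.7 -2.4  0.3] T [-0.09  0.14 -0.04] op0.0850 ff0.0 q [-0.88 -0.07  1.79 -0.    1.41 -1.  ]
```

View pics/w1b.png

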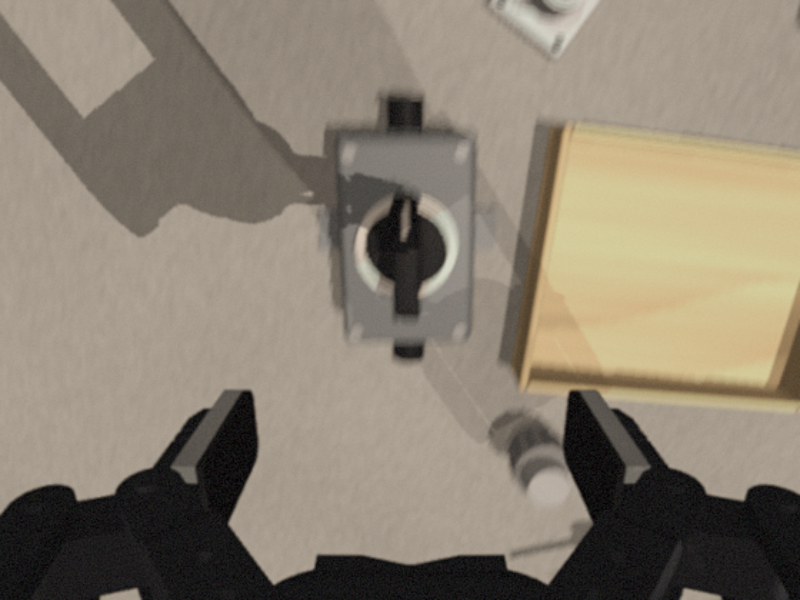

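```bash
python3 -c "
from h import *
A=lambda p,z: at('w1',(p[0]*.7-.15,p[1]*.7-.15),z)
print('bar',A((404,193),.103),A((407,315),.103),'face',[A(p,.06) for p in ((337,132),(475,132),(470,341),(347,343))])
print('collar',A((407,246),.068))
print('tray',[A(p,.036) for p in ((572,125),(523,388))])
st()"
```

```text
bar [ 0.3755 -0.294   0.103 ] [ 0.3856 -0.3631  0.103 ] face [array([ 0.3314, -0.268 ,  0.06  ]), array([ 0.4136, -0.2577,  0.06  ]), array([ 0.4316, -0.3917,  0.06  ]), array([ 0.3496, -0.4034,  0.06  ])]
collar [ 0.3814 -0.3305  0.068 ]
tray [array([ 0.4779, -0.2451,  0.036 ]), array([ 0.481 , -0.4339,  0.036 ])]
t3.53 [ 0.382  -0.3402  0.2591] ya6.86 F [-4.7 -2.4  0.3] T [-0.09  0.14 -0.04] op0.0850 ff0.0 q [-0.88 -0.07  1.79 -0.    1.41 -1.  ]
```

Call:
carry_out:
  commands:
    - [0.085, [0, 0, 0.0], [0, 0, -1]]
    - [0.085, [0, 0, 0.015], [0, 0, 0]]
    - [0.085, [0, 0, 0.025], [0, 0, 0]]
    - [0.085, [0, 0, 0.025], [0, 0, 0]]
    - [0.085, [0, 0, 0.025], [0, 0, 0]]
    - [0.085, [0, 0, 0.015], [0, 0, 0]]
    - [0.085, [0, 0, 0], [0, 0, 0]]
    - [0.085, [0, 0, 0], [0, 0, 0]]
    - [0.085, [0, 0, 0], [0, 0, 0]]
    - [0.085, [0, 0, 0], [0, 0, 0]]

```text
clock: 4.37
ee_pos: [0.3851, -0.334, 0.1561]
orientation: [2.058, 2.37, -0.001]
ft_force: [-1.3, 0.9, -0.2]
opening: 0.0845
finger_force: 0.0
```

```bash
python3 -c "
from h import *
st();plan([(.381,-.3295,.085,8,5,.085)])"
```

```text
t4.37 [ 0.3851 -0.334   0.1561] ya8.07 F [-1.3  0.9 -0.2] T [0.02 0.03 0.02] op0.0845 ff0.0 q [-0.87  0.02  1.91  0.    1.21 -1.01]
-- 0
5 x [0.085,[0.0010,-0.0007,0.0142],[0,0,0.01]]
```

Call:
carry_out:
  commands:
    - [0.085, [0.001, -0.0007, 0.014], [0, 0, 0]]
    - [0.085, [0.001, -0.0007, 0.014], [0, 0, 0]]
    - [0.085, [0.001, -0.0007, 0.014], [0, 0, 0]]
    - [0.085, [0.001, -0.0007, 0.014], [0, 0, 0]]
    - [0.05, [0.001, -0.0007, 0.015], [0, 0, 0]]
    - [0.03, [0, 0, 0], [0, 0, 0]]
    - [0.01, [0, 0, 0], [0, 0, 0]]
    - [0.01, [0, 0, 0], [0, 0, 0]]
    - [0.01, [0, 0, 0], [0, 0, 0]]
    - [0.01, [0, 0, 0], [0, 0, 0]]
  squeeze: 40

```text
clock: 5.2
ee_pos: [0.3814, -0.3298, 0.085]
orientation: [2.058, 2.369, 0.001]
ft_force: [-0.7, 1.0, 1.9]
opening: 0.0153
finger_force: 42.3
```

Call:
carry_out:
  commands:
    - [0.01, [0, 0, 0], [0, 0, 0]]
    - [0.01, [0, 0, 0], [0, 0, 0]]
    - [0.01, [0, 0, 0], [0, 0, 0]]
    - [0.01, [0, 0, 0], [0, 0, 3]]
    - [0.01, [0, 0, 0], [0, 0, 5]]
    - [0.01, [0, 0, 0], [0, 0, 5]]
    - [0.01, [0, 0, 0], [0, 0, 5]]
    - [0.01, [0, 0, 0], [0, 0, 5]]
    - [0.01, [0, 0, 0], [0, 0, 5]]
    - [0.01, [0, 0, 0], [0, 0, 5]]

```text
clock: 6.03
ee_pos: [0.3806, -0.3297, 0.085]
orientation: [2.651, 1.683, -0.0]
ft_force: [-1.7, 2.9, 10.2]
opening: 0.0153
finger_force: 43.4
```

```bash
python3 -c "
from h import *
st()"
```

```text
t6.03 [ 0.3806 -0.3297  0.085 ] ya-25.17 F [-1.7  2.9 10.2] T [0.32 0.45 0.09] op0.0153 ff43.4 q [-0.87  0.1   1.97 -0.    1.07 -0.43]
```

Call:
carry_out:
  commands:
    - [0.01, [0, 0, 0], [0, 0, 6]]
    - [0.01, [0, 0, 0], [0, 0, 6]]
    - [0.01, [0, 0, 0], [0, 0, 6]]
    - [0.01, [0, 0, 0], [0, 0, 6]]
    - [0.01, [0, 0, 0], [0, 0, 6]]
    - [0.01, [0, 0, 0], [0, 0, 6]]
    - [0.01, [0, 0, 0], [0, 0, 6]]
    - [0.01, [0, 0, 0], [0, 0, 6]]
    - [0.01, [0, 0, 0], [0, 0, 6]]
    - [0.01, [0, 0, 0], [0, 0, 3]]

```text
clock: 6.87
ee_pos: [0.3797, -0.3286, 0.085]
orientation: [-3.133, -0.212, 0.002]
ft_force: [-5.2, 6.9, 14.6]
opening: 0.0154
finger_force: 44.2
```

Call:
carry_out:
  commands:
    - [0.01, [0, 0, 0], [0, 0, 0]]
    - [0.01, [0, 0, 0], [0, 0, 0]]
    - [0.03, [0, 0, 0], [0, 0, 0]]
    - [0.05, [0, 0, 0], [0, 0, 0]]
    - [0.07, [0, 0, 0], [0, 0, 0]]
    - [0.07, [0, 0, 0], [0, 0, 0]]
    - [0.07, [0, 0, -0.02], [0, 0, 0]]
    - [0.07, [0, 0, -0.035], [0, 0, 0]]
    - [0.07, [0, 0, -0.035], [0, 0, 0]]
    - [0.07, [0, 0, -0.035], [0, 0, 0]]

```text
clock: 7.7
ee_pos: [0.3795, -0.3286, 0.2091]
orientation: [-3.133, -0.22, 0.002]
ft_force: [0.3, -0.6, -0.7]
opening: 0.07
finger_force: 0.0
```

```bash
python3 -c "
from h import *
st()
plan([(.49,-.21,.26,-87.5,8,.05),(.52,-.07,.26,-87.5,8,.05),(.535,-.05,.26,-87.5,4,.05)],start=(np.array([.381,-.3295,.21]),-82))"
```

```text
t7.70 [ 0.3795 -0.3286  0.2091] ya-81.96 F [ 0.3 -0.6 -0.7] T [ 0.02 -0.03 -0.01] op0.0700 ff0.0 q [-0.87 -0.05  1.87 -0.    1.32  0.56]
-- 0
1 x [0.05,[0.0156,-0.0129,-0.0063],[0,0,0.69]]
1 x [0.05,[0.0154,-0.0131,-0.0063],[0,0,0.69]]
1 x [0.05,[0.0153,-0.0133,-0.0063],[0,0,0.69]]
1 x [0.05,[0.0151,-0.0134,-0.0063],[0,0,0.69]]
1 x [0.05,[0.0149,-0.0136,-0.0063],[0,0,0.69]]
1 x [0.05,[0.0148,-0.0138,-0.0063],[0,0,0.69]]
1 x [0.05,[0.0146,-0.0140,-0.0063],[0,0,0.69]]
1 x [0.05,[0.0144,-0.0142,-0.0063],[0,0,0.69]]
2 x [0.05,[0.0045,-0.0173,-0.0000],[0,0,-0.00]]
-- 1
6 x [0.05,[0.0045,-0.0173,-0.0000],[0,0,-0.00]]
4 x [0.05,[0.0040,-0.0048,-0.0000],[0,0,-0.00]]
```

```bash
python3 -c "
from h import *
plan([(.46,-.15,.28,-87.5,10,.05),(.54,.045,.28,-87.5,8,.05)],start=(np.array([.3795,-.3286,.209]),-82))"
```

```text
-- 0
1 x [0.05,[0.0105,-0.0166,-0.0071],[0,0,0.55]]
1 x [0.05,[0.0103,-0.0167,-0.0071],[0,0,0.55]]
1 x [0.05,[0.0101,-0.0168,-0.0071],[0,0,0.55]]
1 x [0.05,[0.0100,-0.0169,-0.0071],[0,0,0.55]]
1 x [0.05,[0.0098,-0.0170,-0.0071],[0,0,0.55]]
1 x [0.05,[0.0097,-0.0170,-0.0071],[0,0,0.55]]
1 x [0.05,[0.0095,-0.0171,-0.0071],[0,0,0.55]]
1 x [0.05,[0.0093,-0.0172,-0.0071],[0,0,0.55]]
1 x [0.05,[0.0092,-0.0173,-0.0071],[0,0,0.55]]
1 x [0.05,[0.0090,-0.0174,-0.0071],[0,0,0.55]]
-- 1
8 x [0.05,[0.0111,-0.0239,-0.0000],[0,0,-0.00]]
```

Call:
carry_out:
  commands:
    - [0.05, [0.01, -0.017, -0.007], [0, 0, 0.55]]
    - [0.05, [0.01, -0.017, -0.007], [0, 0, 0.55]]
    - [0.05, [0.01, -0.017, -0.007], [0, 0, 0.55]]
    - [0.05, [0.01, -0.017, -0.007], [0, 0, 0.55]]
    - [0.05, [0.01, -0.017, -0.007], [0, 0, 0.55]]
    - [0.05, [0.01, -0.017, -0.007], [0, 0, 0.55]]
    - [0.05, [0.01, -0.017, -0.007], [0, 0, 0.55]]
    - [0.05, [0.01, -0.017, -0.007], [0, 0, 0.55]]
    - [0.05, [0.01, -0.017, -0.007], [0, 0, 0.55]]
    - [0.05, [0.01, -0.017, -0.007], [0, 0, 0.55]]

```text
clock: 8.53
ee_pos: [0.4633, -0.1492, 0.2784]
orientation: [-3.141, -0.069, 0.0]
ft_force: [-0.2, 0.2, 0.1]
opening: 0.05
finger_force: 0.0
```

Call:
carry_out:
  commands:
    - [0.05, [0.015, -0.032, 0], [0, 0, 0]]
    - [0.05, [0.015, -0.032, 0], [0, 0, 0]]
    - [0.05, [0.015, -0.032, 0], [0, 0, 0]]
    - [0.05, [0.015, -0.032, 0], [0, 0, 0]]
    - [0.05, [0.015, -0.032, 0], [0, 0, 0]]
    - [0.05, [0.008, -0.02, 0], [0, 0, 0]]
    - [0.05, [0.004, -0.011, 0], [0, 0, 0]]
    - [0.05, [0, 0, 0], [0, 0, 0]]
    - [0.05, [0, 0, 0], [0, 0, 0]]
    - [0.05, [0, 0, 0], [0, 0, 0]]

```text
clock: 9.37
ee_pos: [0.5412, 0.0434, 0.2781]
orientation: [3.14, 0.068, -0.001]
ft_force: [-0.8, 0.4, 0.5]
opening: 0.0504
finger_force: 0.0
```

```bash
python3 -c "
from h import *
st(); c=snap('wrist','w2')
cv2.imwrite('pics/w2b.png',cv2.resize(cv2.imread('pics/w2.png'),(800,600)))"
```

```text
t9.37 [0.5412 0.0434 0.2781] ya-87.51 F [-0.8  0.4  0.5] T [ 0.03 -0.02  0.02] op0.0504 ff0.0 q [-0.06  0.    1.69 -0.    1.45  1.46]
```

View pics/w2b.png

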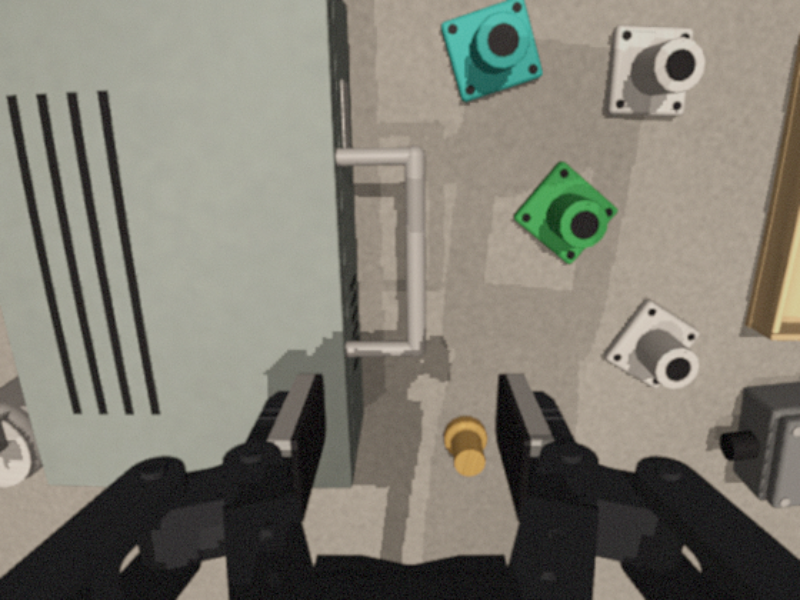

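```bash
python3 -c "
from h import *
A=lambda p,z: at('w2',(p[0]*.7-.15,p[1]*.7-.15),z)[:2]
print('bar',A((415,152),.094),A((415,348),.094))
print('lid right edge top',A((331,0),.107),A((352,485),.107),'bottom-left corner',A((50,485),.107))
for n,t,f in (('B',(680,66),((617,27),(690,34),(683,114),(608,113))),('A',(678,369),((650,300),(697,335),(657,388),(607,355)))):
  print(n,A(t,.054)); F=[A(p,.012) for p in f]; print(np.array(F).tolist(),np.mean(F,axis=0))
  for i in range(4): d=F[(i+1)%4]-F[i]; print(np.hypot(*d).round(3),np.degrees(np.arctan2(d[1],d[0])).round(1))
print('tray corner',A((768,337),.036))
"
```

```text
bar [0.6036 0.0431] [0.4811 0.0372]
lid right edge top [0.6799 0.0905] [0.3835 0.0757] bottom-left corner [0.3688 0.2901]
B [ 0.6644 -0.1233]
[[0.6922, -0.094], [0.6915, -0.1469], [0.6373, -0.151], [0.6344, -0.0953]] [ 0.66385 -0.1218 ]
0.053 -90.8
0.054 -175.7
0.056 93.0
0.058 1.3
A [ 0.4549 -0.1616]
[[0.495, -0.1506], [0.4668, -0.1959], [0.4176, -0.1713], [0.4462, -0.1231]] [ 0.4564   -0.160225]
0.053 -121.9
0.055 153.4
0.056 59.3
0.056 -29.4
tray corner [ 0.4763 -0.24  ]
```

```bash
cat >> h.py <<'E'
def arc(a0,a1,n,op):
    a=np.linspace(a0,a1,n+1)+.0498; y=-.261*np.cos(a); z=.261*np.sin(a)
    for k in range(n): print('[%g,[0,%.4f,%.4f],[0,0,0]],'%(op,-(y[k+1]-y[k]),-(z[k+1]-z[k])),end='\n' if k%10==9 else '')
E
python3 -c "
from h import *
plan([(.5424,.0402,.083,-87.2,8,.035)]); arc(0,1.83,40,0.005)"
```

```text
-- 0
8 x [0.035,[0.0001,0.0004,0.0244],[0,0,-0.04]]
[0.005,[0,-0.0009,-0.0119],[0,0,0]],[0.005,[0,-0.0014,-0.0119],[0,0,0]],[0.005,[0,-0.0020,-0.0118],[0,0,0]],[0.005,[0,-0.0025,-0.0117],[0,0,0]],[0.005,[0,-0.0030,-0.0116],[0,0,0]],[0.005,[0,-0.0035,-0.0114],[0,0,0]],[0.005,[0,-0.0041,-0.0112],[0,0,0]],[0.005,[0,-0.0046,-0.0110],[0,0,0]],[0.005,[0,-0.0051,-0.0108],[0,0,0]],[0.005,[0,-0.0056,-0.0106],[0,0,0]],
[0.005,[0,-0.0060,-0.0103],[0,0,0]],[0.005,[0,-0.0065,-0.0100],[0,0,0]],[0.005,[0,-0.0070,-0.0097],[0,0,0]],[0.005,[0,-0.0074,-0.0094],[0,0,0]],[0.005,[0,-0.0078,-0.0090],[0,0,0]],[0.005,[0,-0.0082,-0.0087],[0,0,0]],[0.005,[0,-0.0086,-0.0083],[0,0,0]],[0.005,[0,-0.0090,-0.0079],[0,0,0]],[0.005,[0,-0.0093,-0.0075],[0,0,0]],[0.005,[0,-0.0097,-0.0070],[0,0,0]],
[0.005,[0,-0.0100,-0.0066],[0,0,0]],[0.005,[0,-0.0103,-0.0061],[0,0,0]],[0.005,[0,-0.0105,-0.0056],[0,0,0]],[0.005,[0,-0.0108,-0.0051],[0,0,0]],[0.005,[0,-0.0110,-0.0047],[0,0,0]],[0.005,[0,-0.0112,-0.0041],[0,0,0]],[0.005,[0,-0.0114,-0.0036],[0,0,0]],[0.005,[0,-0.0115,-0.0031],[0,0,0]],[0.005,[0,-0.0117,-0.0026],[0,0,0]],[0.005,[0,-0.0118,-0.0020],[0,0,0]],
[0.005,[0,-0.0118,-0.0015],[0,0,0]],[0.005,[0,-0.0119,-0.0010],[0,0,0]],[0.005,[0,-0.0119,-0.0004],[0,0,0]],[0.005,[0,-0.0119,0.0001],[0,0,0]],[0.005,[0,-0.0119,0.0007],[0,0,0]],[0.005,[0,-0.0119,0.0012],[0,0,0]],[0.005,[0,-0.0118,0.0018],[0,0,0]],[0.005,[0,-0.0117,0.0023],[0,0,0]],[0.005,[0,-0.0116,0.0028],[0,0,0]],[0.005,[0,-0.0115,0.0034],[0,0,0]],
```

Call:
carry_out:
  commands:
    - [0.035, [0.0013, 0.0033, 0.015], [0, 0, -0.3]]
    - [0.035, [0, 0, 0.025], [0, 0, 0]]
    - [0.035, [0, 0, 0.03], [0, 0, 0]]
    - [0.035, [0, 0, 0.03], [0, 0, 0]]
    - [0.035, [0, 0, 0.03], [0, 0, 0]]
    - [0.035, [0, 0, 0.03], [0, 0, 0]]
    - [0.035, [0, 0, 0.02], [0, 0, 0]]
    - [0.035, [0, 0, 0.015], [0, 0, 0]]
    - [0.02, [0, 0, 0], [0, 0, 0]]
    - [0.005, [0, 0, 0], [0, 0, 0]]
  squeeze: 30

```text
clock: 10.25
ee_pos: [0.5422, 0.0402, 0.0829]
orientation: [-3.141, -0.075, 0.003]
ft_force: [0.2, 1.3, -1.0]
opening: 0.0117
finger_force: 3.1
```

Call:
carry_out:
  commands:
    - [0.005, [0, 0, 0], [0, 0, 0]]
    - [0.005, [0, 0, 0], [0, 0, 0]]
    - [0.005, [0, 0, 0], [0, 0, 0]]
    - [0.005, [0, 0, 0], [0, 0, 0]]
    - [0.005, [0, 0, 0], [0, 0, 0]]
    - [0.005, [0, 0, 0], [0, 0, 0]]
    - [0.005, [0, 0, 0], [0, 0, 0]]
    - [0.005, [0, 0, 0], [0, 0, 0]]
    - [0.005, [0, 0, 0], [0, 0, 0]]
    - [0.005, [0, 0, 0], [0, 0, 0]]

```text
clock: 11.08
ee_pos: [0.5422, 0.0403, 0.084]
orientation: [3.139, 0.078, -0.002]
ft_force: [-4.7, -3.3, -2.7]
opening: 0.0113
finger_force: 29.2
```

```bash
python3 -c "
from h import *
st()"
```

```text
t11.08 [0.5422 0.0403 0.084 ] ya-87.16 F [-4.7 -3.3 -2.7] T [-0.56  0.77  0.  ] op0.0113 ff29.2 q [-0.07  0.2   1.87 -0.    1.08  1.45]
```

Gripped (opening 11 mm). Lift along the arc.

Call:
carry_out:
  commands:
    - [0.005, [0, -0.0009, -0.0119], [0, 0, 0]]
    - [0.005, [0, -0.0014, -0.0119], [0, 0, 0]]
    - [0.005, [0, -0.002, -0.0118], [0, 0, 0]]
    - [0.005, [0, -0.0025, -0.0117], [0, 0, 0]]
    - [0.005, [0, -0.003, -0.0116], [0, 0, 0]]
    - [0.005, [0, -0.0035, -0.0114], [0, 0, 0]]
    - [0.005, [0, -0.0041, -0.0112], [0, 0, 0]]
    - [0.005, [0, -0.0046, -0.011], [0, 0, 0]]
    - [0.005, [0, -0.0051, -0.0108], [0, 0, 0]]
    - [0.005, [0, -0.0056, -0.0106], [0, 0, 0]]

```text
clock: 11.92
ee_pos: [0.5404, 0.0731, 0.1997]
orientation: [3.138, 0.077, -0.002]
ft_force: [-5.7, -4.2, -1.2]
opening: 0.0109
finger_force: 29.2
```

```bash
python3 -c "
from h import *
st()"
```

```text
t11.92 [0.5404 0.0731 0.1997] ya-87.17 F [-5.7 -4.2 -1.2] T [-0.93  0.98  0.05] op0.0109 ff29.2 q [-0.01  0.06  1.78 -0.    1.3   1.51]
```

Call:
carry_out:
  commands:
    - [0.005, [0, -0.006, -0.0103], [0, 0, 0]]
    - [0.005, [0, -0.0065, -0.01], [0, 0, 0]]
    - [0.005, [0, -0.007, -0.0097], [0, 0, 0]]
    - [0.005, [0, -0.0074, -0.0094], [0, 0, 0]]
    - [0.005, [0, -0.0078, -0.009], [0, 0, 0]]
    - [0.005, [0, -0.0082, -0.0087], [0, 0, 0]]
    - [0.005, [0, -0.0086, -0.0083], [0, 0, 0]]
    - [0.005, [0, -0.009, -0.0079], [0, 0, 0]]
    - [0.005, [0, -0.0093, -0.0075], [0, 0, 0]]
    - [0.005, [0, -0.0097, -0.007], [0, 0, 0]]

```text
clock: 12.75
ee_pos: [0.5365, 0.1524, 0.289]
orientation: [3.138, 0.077, 0.001]
ft_force: [-9.1, -6.9, 4.2]
opening: 0.0107
finger_force: 30.0
```

Call:
carry_out:
  commands:
    - [0.005, [0, -0.01, -0.0066], [0, 0, 0]]
    - [0.005, [0, -0.0103, -0.0061], [0, 0, 0]]
    - [0.005, [0, -0.0105, -0.0056], [0, 0, 0]]
    - [0.005, [0, -0.0108, -0.0051], [0, 0, 0]]
    - [0.005, [0, -0.011, -0.0047], [0, 0, 0]]
    - [0.005, [0, -0.0112, -0.0041], [0, 0, 0]]
    - [0.005, [0, -0.0114, -0.0036], [0, 0, 0]]
    - [0.005, [0, -0.0115, -0.0031], [0, 0, 0]]
    - [0.005, [0, -0.0117, -0.0026], [0, 0, 0]]
    - [0.005, [0, -0.0118, -0.002], [0, 0, 0]]

```text
clock: 13.58
ee_pos: [0.5314, 0.2642, 0.3322]
orientation: [-3.139, -0.078, -0.004]
ft_force: [-4.6, -2.3, 3.1]
opening: 0.0107
finger_force: 30.9
```

Call:
carry_out:
  commands:
    - [0.005, [0, -0.0118, -0.0015], [0, 0, 0]]
    - [0.005, [0, -0.0119, -0.001], [0, 0, 0]]
    - [0.005, [0, -0.0119, -0.0004], [0, 0, 0]]
    - [0.005, [0, -0.0119, 0.0001], [0, 0, 0]]
    - [0.005, [0, -0.0119, 0.0007], [0, 0, 0]]
    - [0.005, [0, -0.0119, 0.0012], [0, 0, 0]]
    - [0.005, [0, -0.0118, 0.0018], [0, 0, 0]]
    - [0.005, [0, -0.0117, 0.0023], [0, 0, 0]]
    - [0.005, [0, -0.0116, 0.0028], [0, 0, 0]]
    - [0.005, [0, -0.0115, 0.0034], [0, 0, 0]]

```text
clock: 14.42
ee_pos: [0.5256, 0.3811, 0.3208]
orientation: [3.138, 0.078, 0.001]
ft_force: [-10.1, -57.1, 29.9]
opening: 0.0105
finger_force: 39.0
```

Call:
carry_out:
  commands:
    - [0.005, [0, 0, 0], [0, 0, 0]]
    - [0.005, [0, 0, 0], [0, 0, 0]]
    - [0.005, [0, 0, 0], [0, 0, 0]]
    - [0.005, [0, 0, 0], [0, 0, 0]]
    - [0.005, [0, 0, 0], [0, 0, 0]]
    - [0.005, [0, 0, 0], [0, 0, 0]]
    - [0.005, [0, 0, 0], [0, 0, 0]]
    - [0.005, [0, 0, 0], [0, 0, 0]]
    - [0.005, [0, 0, 0], [0, 0, 0]]
    - [0.005, [0, 0, 0], [0, 0, 0]]

```text
clock: 15.25
ee_pos: [0.5257, 0.3804, 0.3209]
orientation: [3.139, 0.077, -0.0]
ft_force: [-6.3, -7.0, 5.1]
opening: 0.0109
finger_force: 32.3
```

```bash
python3 -c "
from h import *
st()"
```

```text
t15.25 [0.5257 0.3804 0.3209] ya-87.20 F [-6.3 -7.   5.1] T [-1.17  0.99  0.02] op0.0109 ff32.3 q [ 0.51  0.24  1.35 -0.    1.55  2.03]
```

Call:
carry_out:
  commands:
    - [0.02, [0, 0, 0], [0, 0, 0]]
    - [0.035, [0, 0, 0], [0, 0, 0]]
    - [0.035, [0, 0, 0], [0, 0, 0]]
    - [0.035, [0, 0, -0.02], [0, 0, 0]]
    - [0.035, [0, 0, -0.025], [0, 0, 0]]
    - [0.035, [0, 0, -0.015], [0, 0, 0]]
    - [0.035, [0, 0.02, 0], [0, 0, 0]]
    - [0.05, [0, 0.035, 0], [0, 0, 0]]
    - [0.05, [0, 0.035, 0], [0, 0, 0]]
    - [0.05, [0, 0.035, 0], [0, 0, 0]]

```text
clock: 16.08
ee_pos: [0.5324, 0.2557, 0.3793]
orientation: [-3.14, -0.08, -0.002]
ft_force: [1.1, -0.4, 0.0]
opening: 0.05
finger_force: 0.0
```

Call:
carry_out:
  commands:
    - [0.05, [0, 0.035, 0], [0, 0, 0]]
    - [0.05, [0, 0.035, 0], [0, 0, 0]]
    - [0.05, [0, 0.025, 0], [0, 0, 0]]
    - [0.05, [0, 0.015, 0], [0, 0, 0]]
    - [0.05, [0, 0, 0], [0, 0, 0]]
    - [0.05, [0, 0, 0], [0, 0, 0]]
    - [0.05, [0, 0, 0], [0, 0, 0]]
    - [0.05, [0, 0, 0], [0, 0, 0]]
    - [0.05, [0, 0, 0], [0, 0, 0]]
    - [0.05, [0, 0, 0], [0, 0, 0]]

```text
clock: 16.92
ee_pos: [0.5376, 0.1474, 0.379]
orientation: [-3.14, -0.08, 0.0]
ft_force: [0.5, 0.4, 0.5]
opening: 0.0498
finger_force: 0.0
```

```bash
python3 -c "
from h import *
st(); c=snap('wrist','w3')
cv2.imwrite('pics/w3b.png',cv2.resize(cv2.imread('pics/w3.png'),(800,600)))"
```

```text
t16.92 [0.5376 0.1474 0.379 ] ya-87.08 F [0.5 0.4 0.5] T [ 0.    0.01 -0.03] op0.0498 ff0.0 q [0.13 0.   1.5  0.   1.63 1.65]
```

View pics/w3b.png

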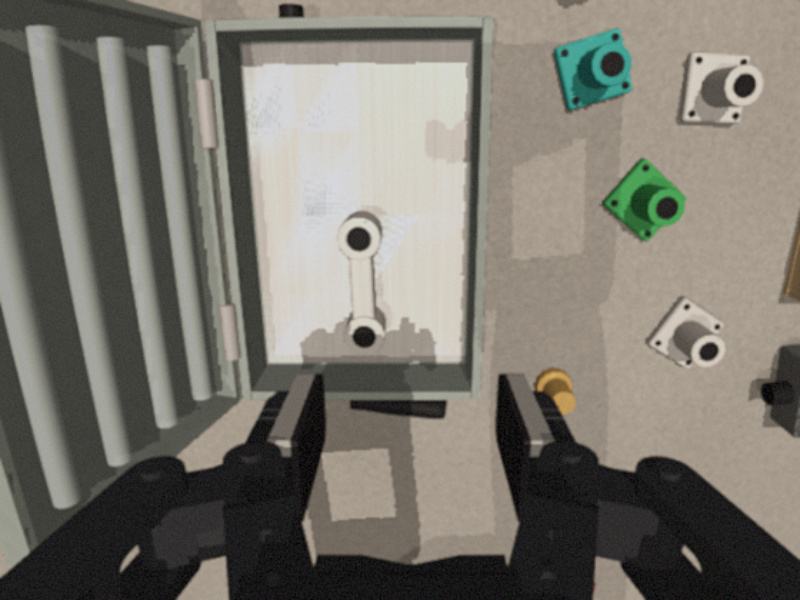

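```bash
python3 -c "
from h import *
A=lambda p,z: at('w3',(p[0]*.7-.15,p[1]*.7-.15),z)[:2]
a,b=A((359,238),.06),A((365,336),.06); d=a-b; print(a,b,(a+b)/2,np.hypot(*d),np.degrees(np.arctan2(d[1],d[0])))
print('B',A((744,86),.054),'A',A((708,351),.054))
print('rim outer',[A(p,.081) for p in ((494,18),(482,397),(252,399),(205,20))])
print('floor',[A(p,.02) for p in ((467,60),(462,363),(268,363),(242,65))])
st()"
```

```text
[0.5196 0.1903] [0.4293 0.1827] [0.47445 0.1865 ] 0.09061925843881083 4.810898096397855
B [ 0.6646 -0.1233] A [ 0.4275 -0.1423]
rim outer [array([0.6954, 0.0933]), array([0.384 , 0.0742]), array([0.3705, 0.2825]), array([0.6844, 0.3084])]
floor [array([0.6718, 0.1054]), array([0.3887, 0.0871]), array([0.3782, 0.2829]), array([0.6587, 0.2993])]
t16.97 [0.5376 0.1473 0.379 ] ya-87.09 F [-0.5 -0.7 -0.4] T [-0.02  0.02  0.03] op0.0499 ff0.0 q [0.13 0.   1.5  0.   1.63 1.65]
```

```bash
python3 -c "
from h import *
plan([(.4745,.1865,.13,-85.2,10,.05),(.4745,.1865,.036,-85.2,5,.05)])
plan([(.4745,.1865,.166,-85.2,5,.01),(.59,-.336,.166,-88.7,20,.01),(.59,-.336,.023,-88.7,8,.01)],start=(np.array([.4745,.1865,.036]),-85.2))"
```

```text
-- 0
1 x [0.05,[-0.0061,-0.0042,0.0249],[0,0,-0.19]]
3 x [0.05,[-0.0061,-0.0043,0.0249],[0,0,-0.19]]
2 x [0.05,[-0.0060,-0.0043,0.0249],[0,0,-0.19]]
4 x [0.05,[-0.0060,-0.0044,0.0249],[0,0,-0.19]]
-- 1
5 x [0.05,[0.0000,0.0000,0.0188],[0,0,-0.00]]
-- 0
5 x [0.01,[0.0000,0.0000,-0.0260],[0,0,-0.00]]
2 x [0.01,[0.0036,0.0265,-0.0000],[0,0,0.17]]
1 x [0.01,[0.0037,0.0265,-0.0000],[0,0,0.17]]
1 x [0.01,[0.0038,0.0265,-0.0000],[0,0,0.17]]
1 x [0.01,[0.0039,0.0265,-0.0000],[0,0,0.17]]
-- 1
1 x [0.01,[0.0040,0.0265,-0.0000],[0,0,0.17]]
2 x [0.01,[0.0041,0.0264,-0.0000],[0,0,0.17]]
1 x [0.01,[0.0042,0.0264,-0.0000],[0,0,0.17]]
1 x [0.01,[0.0043,0.0264,-0.0000],[0,0,0.17]]
1 x [0.01,[0.0044,0.0264,-0.0000],[0,0,0.17]]
2 x [0.01,[0.0045,0.0264,-0.0000],[0,0,0.17]]
1 x [0.01,[0.0046,0.0264,-0.0000],[0,0,0.17]]
1 x [0.01,[0.0047,0.0263,-0.0000],[0,0,0.17]]
-- 2
1 x [0.01,[0.0048,0.0263,-0.0000],[0,0,0.17]]
2 x [0.01,[0.0049,0.0263,-0.0000],[0,0,0.17]]
1 x [0.01,[0.0050,0.0263,-0.0000],[0,0,0.17]]
1 x [0.01,[0.0051,0.0263,-0.0000],[0,0,0.17]]
5 x [0.01,[0.0000,0.0000,0.0179],[0,0,-0.00]]
-- 3
3 x [0.01,[0.0000,0.0000,0.0179],[0,0,-0.00]]
```

Call:
carry_out:
  commands:
    - [0.05, [-0.006, -0.0043, 0.025], [0, 0, -0.19]]
    - [0.05, [-0.006, -0.0043, 0.025], [0, 0, -0.19]]
    - [0.05, [-0.006, -0.0043, 0.025], [0, 0, -0.19]]
    - [0.05, [-0.006, -0.0043, 0.025], [0, 0, -0.19]]
    - [0.05, [-0.006, -0.0043, 0.025], [0, 0, -0.19]]
    - [0.05, [-0.006, -0.0043, 0.025], [0, 0, -0.19]]
    - [0.05, [-0.006, -0.0043, 0.025], [0, 0, -0.19]]
    - [0.05, [-0.006, -0.0043, 0.025], [0, 0, -0.19]]
    - [0.05, [-0.006, -0.0043, 0.025], [0, 0, -0.19]]
    - [0.05, [-0.006, -0.0043, 0.025], [0, 0, -0.19]]

```text
clock: 17.8
ee_pos: [0.4747, 0.1861, 0.1281]
orientation: [-3.139, -0.131, -0.001]
ft_force: [-0.0, -0.1, -0.4]
opening: 0.0498
finger_force: 0.0
```

Call:
carry_out:
  commands:
    - [0.05, [0, 0, 0.022], [0, 0, 0]]
    - [0.05, [0, 0, 0.022], [0, 0, 0]]
    - [0.05, [0, 0, 0.022], [0, 0, 0]]
    - [0.05, [0, 0, 0.017], [0, 0, 0]]
    - [0.05, [0, 0, 0.01], [0, 0, 0]]
    - [0.03, [0, 0, 0], [0, 0, 0]]
    - [0.01, [0, 0, 0], [0, 0, 0]]
    - [0.01, [0, 0, 0], [0, 0, 0]]
    - [0.01, [0, 0, 0], [0, 0, 0]]
    - [0.01, [0, 0, 0], [0, 0, 0]]
  squeeze: 50

```text
clock: 18.63
ee_pos: [0.4758, 0.1857, 0.0371]
orientation: [-3.139, -0.13, -0.003]
ft_force: [-1.1, -0.1, -1.8]
opening: 0.0189
finger_force: 50.7
```

```bash
python3 -c "
from h import *
st()"
```

```text
t18.63 [0.4758 0.1857 0.0371] ya-85.26 F [-1.1 -0.1 -1.8] T [ 0.06  0.02 -0.  ] op0.0189 ff50.7 q [ 0.22  0.2   1.97 -0.    0.97  1.71]
```

Gripped the web. Lift and carry to the tray.

Call:
carry_out:
  commands:
    - [0.01, [0, 0, -0.012], [0, 0, 0]]
    - [0.01, [0, 0, -0.028], [0, 0, 0]]
    - [0.01, [0, 0, -0.03], [0, 0, 0]]
    - [0.01, [0, 0, -0.03], [0, 0, 0]]
    - [0.01, [0, 0, -0.03], [0, 0, 0]]
    - [0.01, [0.0036, 0.015, 0], [0, 0, 0.17]]
    - [0.01, [0.0036, 0.026, 0], [0, 0, 0.17]]
    - [0.01, [0.0037, 0.0265, 0], [0, 0, 0.17]]
    - [0.01, [0.0038, 0.0265, 0], [0, 0, 0.17]]
    - [0.01, [0.0039, 0.0265, 0], [0, 0, 0.17]]

```text
clock: 19.47
ee_pos: [0.5031, 0.0657, 0.1676]
orientation: [3.14, 0.107, 0.003]
ft_force: [-0.1, 0.1, -2.1]
opening: 0.0194
finger_force: 50.8
```

Call:
carry_out:
  commands:
    - [0.01, [0.004, 0.0265, 0], [0, 0, 0.17]]
    - [0.01, [0.004, 0.0265, 0], [0, 0, 0.17]]
    - [0.01, [0.004, 0.0265, 0], [0, 0, 0.17]]
    - [0.01, [0.0043, 0.0265, 0], [0, 0, 0.17]]
    - [0.01, [0.0043, 0.0265, 0], [0, 0, 0.17]]
    - [0.01, [0.0044, 0.0265, 0], [0, 0, 0.17]]
    - [0.01, [0.0045, 0.0265, 0], [0, 0, 0.17]]
    - [0.01, [0.0045, 0.0265, 0], [0, 0, 0.17]]
    - [0.01, [0.0046, 0.0265, 0], [0, 0, 0.17]]
    - [0.01, [0.0047, 0.0265, 0], [0, 0, 0.17]]

```text
clock: 20.3
ee_pos: [0.5606, -0.1969, 0.1675]
orientation: [3.141, 0.06, 0.001]
ft_force: [0.6, -0.1, -2.4]
opening: 0.0189
finger_force: 50.8
```

Call:
carry_out:
  commands:
    - [0.01, [0.0048, 0.0265, 0], [0, 0, 0.17]]
    - [0.01, [0.0049, 0.0265, 0], [0, 0, 0.17]]
    - [0.01, [0.005, 0.0265, 0], [0, 0, 0.17]]
    - [0.01, [0.005, 0.0265, 0], [0, 0, 0.17]]
    - [0.01, [0.005, 0.0265, 0], [0, 0, 0.17]]
    - [0.01, [0, 0.01, 0], [0, 0, 0]]
    - [0.01, [0, 0, 0], [0, 0, 0]]
    - [0.01, [0, 0, 0], [0, 0, 0]]
    - [0.01, [0, 0, 0], [0, 0, 0]]
    - [0.01, [0, 0, 0], [0, 0, 0]]

```text
clock: 21.13
ee_pos: [0.5897, -0.3356, 0.1663]
orientation: [-3.141, -0.039, 0.0]
ft_force: [-0.2, -0.2, -1.9]
opening: 0.0188
finger_force: 50.7
```

```bash
python3 -c "
from h import *
st(); plan([(.59,-.336,.023,-88.7,8,.01)])"
```

```text
t21.13 [ 0.5897 -0.3356  0.1663] ya-88.59 F [-0.2 -0.2 -1.9] T [-0.01  0.03  0.01] op0.0188 ff50.7 q [-0.63  0.4   1.44  0.    1.3   0.91]
-- 0
8 x [0.01,[0.0000,0.0000,0.0179],[0,0,0.01]]
```

Call:
carry_out:
  commands:
    - [0.01, [0, 0, 0.02], [0, 0, 0]]
    - [0.01, [0, 0, 0.025], [0, 0, 0]]
    - [0.01, [0, 0, 0.025], [0, 0, 0]]
    - [0.01, [0, 0, 0.025], [0, 0, 0]]
    - [0.01, [0, 0, 0.02], [0, 0, 0]]
    - [0.01, [0, 0, 0.014], [0, 0, 0]]
    - [0.01, [0, 0, 0.008], [0, 0, 0]]
    - [0.01, [0, 0, 0.005], [0, 0, 0]]
    - [0.01, [0, 0, 0.0015], [0, 0, 0]]
    - [0.01, [0, 0, 0], [0, 0, 0]]

```text
clock: 21.97
ee_pos: [0.5905, -0.3375, 0.0237]
orientation: [3.14, 0.037, 0.002]
ft_force: [-0.3, 0.0, -1.1]
opening: 0.0191
finger_force: 50.7
```

```bash
python3 -c "
from h import *
st()"
```

```text
t21.97 [ 0.5905 -0.3375  0.0237] ya-88.65 F [-0.3  0.  -1.1] T [-0.01 -0.02  0.01] op0.0191 ff50.7 q [-0.64  0.56  1.51  0.    1.07  0.91]
```

```bash
python3 -c "
from h import *
plan([(.6644,-.1235,.17,-88,9,.06),(.6644,-.1235,.03,-88,7,.06)],start=(np.array([.5905,-.3365,.17]),-88.65))
plan([(.6644,-.1235,.18,-88,6,.02),(.605,.196,.18,-87.2,14,.02),(.605,.196,.051,-87.2,8,.02)],start=(np.array([.6644,-.1235,.03]),-88))
"
```

```text
-- 0
2 x [0.06,[0.0088,-0.0235,-0.0000],[0,0,-0.07]]
1 x [0.06,[0.0088,-0.0234,-0.0000],[0,0,-0.07]]
4 x [0.06,[0.0089,-0.0234,-0.0000],[0,0,-0.07]]
2 x [0.06,[0.0090,-0.0234,-0.0000],[0,0,-0.07]]
1 x [0.06,[0.0000,0.0000,0.0200],[0,0,-0.00]]
-- 1
6 x [0.06,[0.0000,0.0000,0.0200],[0,0,-0.00]]
-- 0
6 x [0.02,[0.0000,0.0000,-0.0250],[0,0,-0.00]]
4 x [0.02,[-0.0034,-0.0230,-0.0000],[0,0,-0.06]]
-- 1
1 x [0.02,[-0.0034,-0.0230,-0.0000],[0,0,-0.06]]
4 x [0.02,[-0.0033,-0.0230,-0.0000],[0,0,-0.06]]
4 x [0.02,[-0.0032,-0.0230,-0.0000],[0,0,-0.06]]
1 x [0.02,[-0.0031,-0.0230,-0.0000],[0,0,-0.06]]
-- 2
8 x [0.02,[0.0000,0.0000,0.0161],[0,0,-0.00]]
```

Call:
carry_out:
  commands:
    - [0.03, [0, 0, 0], [0, 0, 0]]
    - [0.04, [0, 0, 0], [0, 0, 0]]
    - [0.04, [0, 0, 0], [0, 0, 0]]
    - [0.04, [0, 0, -0.015], [0, 0, 0]]
    - [0.04, [0, 0, -0.03], [0, 0, 0]]
    - [0.06, [0, 0, -0.035], [0, 0, 0]]
    - [0.06, [0, 0, -0.035], [0, 0, 0]]
    - [0.06, [0, 0, -0.03], [0, 0, 0]]
    - [0.06, [0.003, -0.012, 0], [0, 0, 0]]
    - [0.06, [0.006, -0.02, 0], [0, 0, 0]]

```text
clock: 22.8
ee_pos: [0.5994, -0.3078, 0.1733]
orientation: [3.136, 0.033, 0.011]
ft_force: [-0.3, 0.6, 0.4]
opening: 0.0602
finger_force: 0.0
```

Call:
carry_out:
  commands:
    - [0.06, [0.0086, -0.0225, 0], [0, 0, 0]]
    - [0.06, [0.0086, -0.0225, 0], [0, 0, 0]]
    - [0.06, [0.0086, -0.0225, 0], [0, 0, 0]]
    - [0.06, [0.0086, -0.0225, 0], [0, 0, 0]]
    - [0.06, [0.0086, -0.0225, 0], [0, 0, 0]]
    - [0.06, [0.0086, -0.0225, 0], [0, 0, 0]]
    - [0.06, [0.0086, -0.0225, 0], [0, 0, 0]]
    - [0.06, [0.0086, -0.0225, 0], [0, 0, 0]]
    - [0.06, [0, 0, 0.02], [0, 0, 0]]
    - [0.06, [0, 0, 0.02], [0, 0, 0]]

```text
clock: 23.63
ee_pos: [0.6648, -0.1219, 0.1307]
orientation: [3.14, 0.041, 0.009]
ft_force: [-0.7, -0.1, -1.2]
opening: 0.0598
finger_force: 0.0
```

Call:
carry_out:
  commands:
    - [0.06, [0, 0, 0.005], [0, 0, 0]]
    - [0.06, [0, 0, 0], [0, 0, 0]]
    - [0.06, [0, 0, 0], [0, 0, 0]]
    - [0.06, [0, 0, 0], [0, 0, 0]]
    - [0.06, [0, 0, 0], [0, 0, 0]]
    - [0.06, [0, 0, 0], [0, 0, 0]]
    - [0.06, [0, 0, 0], [0, 0, 0]]
    - [0.06, [0, 0, 0], [0, 0, 0]]
    - [0.06, [0, 0, 0], [0, 0, 0]]
    - [0.06, [0, 0, 0], [0, 0, 0]]

```text
clock: 24.47
ee_pos: [0.6625, -0.1234, 0.1227]
orientation: [3.141, 0.037, 0.0]
ft_force: [0.5, 0.2, -0.2]
opening: 0.06
finger_force: 0.0
```

```bash
python3 -c "
from h import *
st();plan([(.6644,-.1235,.03,-88,5,.06)]);c=snap('wrist','w4')
cv2.imwrite('pics/w4b.png',cv2.resize(cv2.imread('pics/w4.png'),(800,600)))"
```

```text
t24.47 [ 0.6625 -0.1234  0.1227] ya-88.66 F [ 0.5  0.2 -0.2] T [-0.03 -0.03 -0.05] op0.0600 ff0.0 q [-0.3   0.43  1.49 -0.    1.22  1.25]
-- 0
5 x [0.06,[0.0004,0.0000,0.0185],[0,0,-0.13]]
```

View pics/w4b.png

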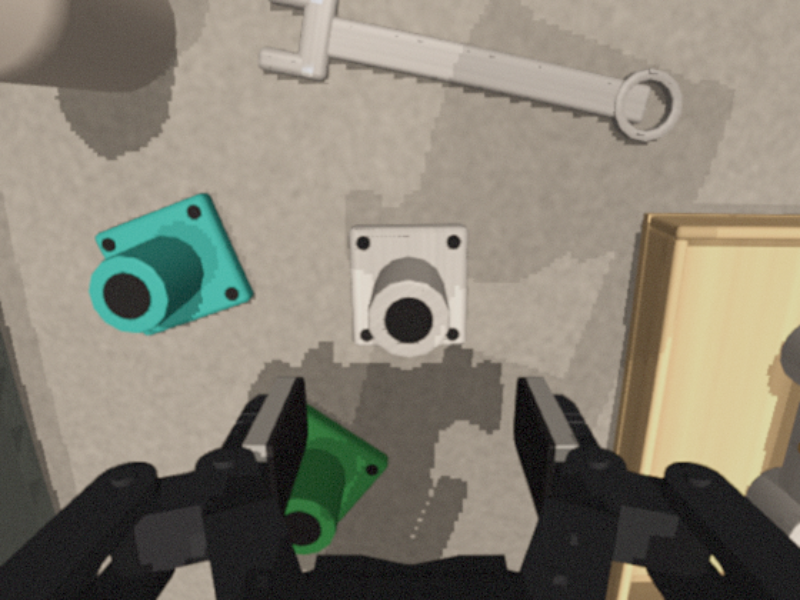

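```bash
python3 -c "
from h import *
print(at('w4',(408*.7-.15,321*.7-.15),.054),bot.state()['clock'])"
```

```text
[ 0.6639 -0.1227  0.054 ] 24.5167
```

Call:
carry_out:
  commands:
    - [0.06, [0.002, 0, 0.02], [0, 0, 0]]
    - [0.06, [0, 0, 0.025], [0, 0, 0]]
    - [0.06, [0, 0, 0.025], [0, 0, 0]]
    - [0.06, [0, 0, 0.015], [0, 0, 0]]
    - [0.06, [0, 0, 0.007], [0, 0, 0]]
    - [0.04, [0, 0, 0], [0, 0, 0]]
    - [0.02, [0, 0, 0], [0, 0, 0]]
    - [0.02, [0, 0, 0], [0, 0, 0]]
    - [0.02, [0, 0, 0], [0, 0, 0]]
    - [0.02, [0, 0, 0], [0, 0, 0]]
  squeeze: 50

```text
clock: 25.35
ee_pos: [0.6652, -0.1235, 0.0318]
orientation: [3.141, 0.037, 0.003]
ft_force: [-0.1, 0.4, -1.5]
opening: 0.0328
finger_force: 49.7
```

Call:
carry_out:
  commands:
    - [0.02, [0, 0, -0.01], [0, 0, 0]]
    - [0.02, [0, 0, -0.025], [0, 0, 0]]
    - [0.02, [0, 0, -0.03], [0, 0, 0]]
    - [0.02, [0, 0, -0.03], [0, 0, 0]]
    - [0.02, [0, 0, -0.03], [0, 0, 0]]
    - [0.02, [0, 0, -0.025], [0, 0, 0]]
    - [0.02, [-0.0034, -0.013, 0], [0, 0, -0.1]]
    - [0.02, [-0.0034, -0.023, 0], [0, 0, -0.1]]
    - [0.02, [-0.0034, -0.023, 0], [0, 0, -0.1]]
    - [0.02, [-0.0034, -0.023, 0], [0, 0, -0.1]]

```text
clock: 26.18
ee_pos: [0.6479, -0.0406, 0.1806]
orientation: [-3.141, -0.047, 0.0]
ft_force: [-0.3, -0.4, -1.8]
opening: 0.0328
finger_force: 50.0
```

Call:
carry_out:
  commands:
    - [0.02, [-0.0034, -0.023, 0], [0, 0, -0.1]]
    - [0.02, [-0.0034, -0.023, 0], [0, 0, -0.1]]
    - [0.02, [-0.0034, -0.023, 0], [0, 0, -0.1]]
    - [0.02, [-0.0033, -0.023, 0], [0, 0, -0.1]]
    - [0.02, [-0.0033, -0.023, 0], [0, 0, -0.1]]
    - [0.02, [-0.0033, -0.023, 0], [0, 0, -0.1]]
    - [0.02, [-0.0033, -0.023, 0], [0, 0, -0.1]]
    - [0.02, [-0.0032, -0.023, 0], [0, 0, -0.1]]
    - [0.02, [-0.0032, -0.023, 0], [0, 0, -0.1]]
    - [0.02, [-0.0032, -0.023, 0], [0, 0, -0.1]]

```text
clock: 27.02
ee_pos: [0.6058, 0.1884, 0.1803]
orientation: [-3.141, -0.076, 0.001]
ft_force: [0.2, -0.4, -2.4]
opening: 0.0328
finger_force: 50.0
```

Call:
carry_out:
  commands:
    - [0.02, [0, -0.01, 0], [0, 0, 0]]
    - [0.02, [0, 0, 0], [0, 0, 0]]
    - [0.02, [0, 0, 0], [0, 0, 0]]
    - [0.02, [0, 0, 0], [0, 0, 0]]
    - [0.02, [0, 0, 0], [0, 0, 0]]
    - [0.02, [0, 0, 0], [0, 0, 0]]
    - [0.02, [0, 0, 0], [0, 0, 0]]
    - [0.02, [0, 0, 0], [0, 0, 0]]
    - [0.02, [0, 0, 0], [0, 0, 0]]
    - [0.02, [0, 0, 0], [0, 0, 0]]

```text
clock: 27.85
ee_pos: [0.6066, 0.1966, 0.1806]
orientation: [3.141, 0.075, -0.0]
ft_force: [0.4, 0.5, -2.4]
opening: 0.0327
finger_force: 50.1
```

```bash
python3 -c "
from h import *
st();plan([(.605,.196,.051,-87.2,8,.02)])"
```

```text
t27.85 [0.6066 0.1966 0.1806] ya-87.28 F [ 0.4  0.5 -2.4] T [-0.03 -0.09  0.05] op0.0327 ff50.1 q [ 0.19  0.29  1.55 -0.    1.3   1.71]
-- 0
8 x [0.02,[-0.0002,0.0001,0.0162],[0,0,-0.01]]
```

Call:
carry_out:
  commands:
    - [0.02, [0, 0, 0.02], [0, 0, 0]]
    - [0.02, [0, 0, 0.025], [0, 0, 0]]
    - [0.02, [0, 0, 0.025], [0, 0, 0]]
    - [0.02, [0, 0, 0.02], [0, 0, 0]]
    - [0.02, [0, 0, 0.015], [0, 0, 0]]
    - [0.02, [0, 0, 0.012], [0, 0, 0]]
    - [0.02, [0, 0, 0.006], [0, 0, 0]]
    - [0.02, [0, 0, 0.004], [0, 0, 0]]
    - [0.02, [0, 0, 0.001], [0, 0, 0]]
    - [0.02, [0, 0, 0.0005], [0, 0, 0]]

```text
clock: 28.68
ee_pos: [0.6072, 0.197, 0.0529]
orientation: [-3.14, -0.075, -0.002]
ft_force: [-0.5, 0.0, -1.5]
opening: 0.0327
finger_force: 50.1
```

Call:
carry_out:
  commands:
    - [0.02, [0, 0, 0], [0, 0, 0]]
    - [0.04, [0, 0, 0], [0, 0, 0]]
    - [0.05, [0, 0, 0], [0, 0, 0]]
    - [0.05, [0, 0, 0], [0, 0, 0]]
    - [0.05, [0, 0, -0.015], [0, 0, 0]]
    - [0.05, [0, 0, -0.03], [0, 0, 0]]
    - [0.05, [0, 0, -0.03], [0, 0, 0]]
    - [0.05, [0, 0, -0.03], [0, 0, 0]]
    - [0.05, [0, 0, -0.025], [0, 0, 0]]
    - [0.06, [0, 0, 0], [0, 0, 0]]

```text
clock: 29.52
ee_pos: [0.6104, 0.1977, 0.1902]
orientation: [-3.139, -0.075, -0.019]
ft_force: [1.5, -1.0, 0.9]
opening: 0.0596
finger_force: 0.0
```

```bash
python3 -c "
from h import *
st();plan([(.43,-.1423,.18,-87.2,14,.06)])"
```

```text
t29.52 [0.6104 0.1977 0.1902] ya-87.26 F [ 1.5 -1.   0.9] T [-0.05 -0.03  0.04] op0.0596 ff0.0 q [0.19 0.29 1.54 0.   1.3  1.71]
-- 0
10 x [0.06,[-0.0140,0.0236,0.0007],[0,0,-0.00]]
-- 1
4 x [0.06,[-0.0141,0.0236,0.0007],[0,0,-0.00]]
```

Call:
carry_out:
  commands:
    - [0.06, [-0.014, 0.0236, 0], [0, 0, 0]]
    - [0.06, [-0.014, 0.0236, 0], [0, 0, 0]]
    - [0.06, [-0.014, 0.0236, 0], [0, 0, 0]]
    - [0.06, [-0.014, 0.0236, 0], [0, 0, 0]]
    - [0.06, [-0.014, 0.0236, 0], [0, 0, 0]]
    - [0.06, [-0.014, 0.0236, 0], [0, 0, 0]]
    - [0.06, [-0.014, 0.0236, 0], [0, 0, 0]]
    - [0.06, [-0.014, 0.0236, 0], [0, 0, 0]]
    - [0.06, [-0.014, 0.0236, 0], [0, 0, 0]]
    - [0.06, [-0.014, 0.0236, 0], [0, 0, 0]]

```text
clock: 30.35
ee_pos: [0.4773, -0.0466, 0.1823]
orientation: [3.14, 0.075, 0.001]
ft_force: [1.5, 0.0, 0.6]
opening: 0.0596
finger_force: 0.0
```

Call:
carry_out:
  commands:
    - [0.06, [-0.014, 0.0236, 0], [0, 0, 0]]
    - [0.06, [-0.014, 0.0236, 0], [0, 0, 0]]
    - [0.06, [-0.014, 0.0236, 0], [0, 0, 0]]
    - [0.06, [-0.01, 0.0236, 0], [0, 0, 0]]
    - [0.06, [0, 0, 0.02], [0, 0, 0]]
    - [0.06, [0, 0, 0.025], [0, 0, 0]]
    - [0.06, [0, 0, 0.01], [0, 0, 0]]
    - [0.06, [0, 0, 0], [0, 0, 0]]
    - [0.06, [0, 0, 0], [0, 0, 0]]
    - [0.06, [0, 0, 0], [0, 0, 0]]

```text
clock: 31.18
ee_pos: [0.4313, -0.1424, 0.1282]
orientation: [3.14, 0.076, 0.002]
ft_force: [0.6, -0.7, 0.0]
opening: 0.0598
finger_force: 0.0
```

```bash
python3 -c "
from h import *
st();c=snap('wrist','w5')
cv2.imwrite('pics/w5b.png',cv2.resize(cv2.imread('pics/w5.png'),(800,600)))"
```

```text
t31.18 [ 0.4313 -0.1424  0.1282] ya-87.22 F [ 0.6 -0.7  0. ] T [-0.   -0.07 -0.03] op0.0598 ff0.0 q [-0.49 -0.08  2.07  0.    1.16  1.03]
```

View pics/w5b.png

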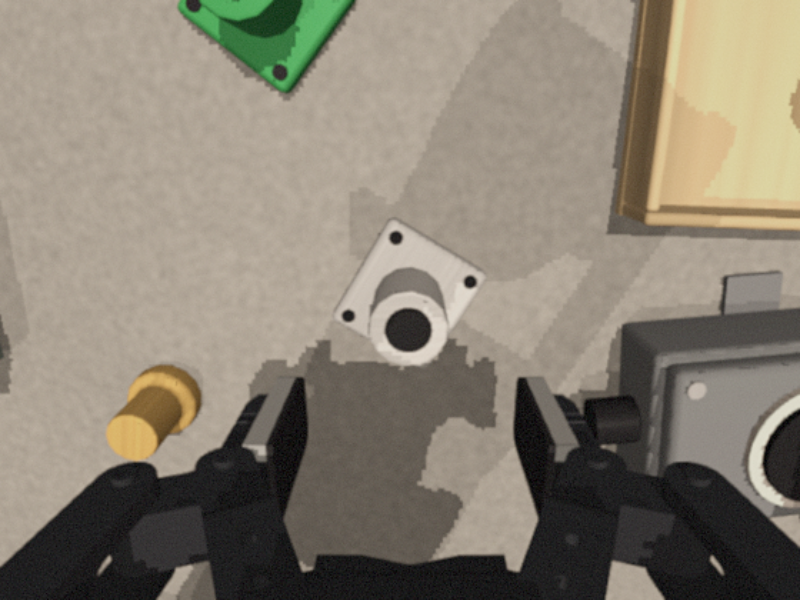

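```bash
python3 -c "
from h import *
p=at('w5',(408*.7-.15,329*.7-.15),.054); print(p)
plan([(p[0],p[1],.031,-87.2,5,.06)])
plan([(.465,.189,.18,-87.2,13,.02)],start=(np.array([p[0],p[1],.18]),-87.2))"
```

```text
[ 0.4271 -0.142   0.054 ]
-- 0
5 x [0.06,[-0.0009,-0.0001,0.0195],[0,0,-0.00]]
-- 0
10 x [0.02,[0.0042,-0.0253,-0.0000],[0,0,-0.00]]
-- 1
3 x [0.02,[0.0042,-0.0253,-0.0000],[0,0,-0.00]]
```

Call:
carry_out:
  commands:
    - [0.06, [-0.0035, 0, 0.02], [0, 0, 0]]
    - [0.06, [0, 0, 0.025], [0, 0, 0]]
    - [0.06, [0, 0, 0.025], [0, 0, 0]]
    - [0.06, [0, 0, 0.017], [0, 0, 0]]
    - [0.06, [0, 0, 0.01], [0, 0, 0]]
    - [0.04, [0, 0, 0], [0, 0, 0]]
    - [0.02, [0, 0, 0], [0, 0, 0]]
    - [0.02, [0, 0, 0], [0, 0, 0]]
    - [0.02, [0, 0, 0], [0, 0, 0]]
    - [0.02, [0, 0, 0], [0, 0, 0]]

```text
clock: 32.07
ee_pos: [0.428, -0.143, 0.0313]
orientation: [3.14, 0.075, 0.003]
ft_force: [0.9, -0.3, 1.3]
opening: 0.0327
finger_force: 49.8
```

Call:
carry_out:
  commands:
    - [0.02, [0, 0, -0.01], [0, 0, 0]]
    - [0.02, [0, 0, -0.025], [0, 0, 0]]
    - [0.02, [0, 0, -0.03], [0, 0, 0]]
    - [0.02, [0, 0, -0.03], [0, 0, 0]]
    - [0.02, [0, 0, -0.03], [0, 0, 0]]
    - [0.02, [0, 0, -0.025], [0, 0, 0]]
    - [0.02, [0.0042, -0.0253, 0], [0, 0, 0]]
    - [0.02, [0.0042, -0.0253, 0], [0, 0, 0]]
    - [0.02, [0.0042, -0.0253, 0], [0, 0, 0]]
    - [0.02, [0.0042, -0.0253, 0], [0, 0, 0]]

```text
clock: 32.9
ee_pos: [0.4389, -0.0397, 0.1813]
orientation: [3.14, 0.074, 0.002]
ft_force: [0.5, 0.9, -2.8]
opening: 0.0326
finger_force: 50.4
```

Call:
carry_out:
  commands:
    - [0.02, [0.0042, -0.0253, 0], [0, 0, 0]]
    - [0.02, [0.0042, -0.0253, 0], [0, 0, 0]]
    - [0.02, [0.0042, -0.0253, 0], [0, 0, 0]]
    - [0.02, [0.0042, -0.0253, 0], [0, 0, 0]]
    - [0.02, [0.0042, -0.0253, 0], [0, 0, 0]]
    - [0.02, [0.0042, -0.0253, 0], [0, 0, 0]]
    - [0.02, [0.0042, -0.0253, 0], [0, 0, 0]]
    - [0.02, [0.0042, -0.0253, 0], [0, 0, 0]]
    - [0.02, [0.0042, -0.0253, 0], [0, 0, 0]]
    - [0.02, [0, 0, 0], [0, 0, 0]]

```text
clock: 33.73
ee_pos: [0.4658, 0.1923, 0.1812]
orientation: [-3.138, -0.08, -0.002]
ft_force: [0.2, -0.4, -2.6]
opening: 0.0325
finger_force: 50.6
```

Call:
carry_out:
  commands:
    - [0.02, [0, 0, 0], [0, 0, 0]]
    - [0.02, [0, 0, 0], [0, 0, 0]]
    - [0.02, [0, 0, 0], [0, 0, 0]]
    - [0.02, [0, 0, 0], [0, 0, 0]]
    - [0.02, [0, 0, 0.02], [0, 0, 0]]
    - [0.02, [0, 0, 0.025], [0, 0, 0]]
    - [0.02, [0, 0, 0.025], [0, 0, 0]]
    - [0.02, [0, 0, 0.02], [0, 0, 0]]
    - [0.02, [0, 0, 0.01], [0, 0, 0]]
    - [0.02, [0, 0, 0], [0, 0, 0]]

```text
clock: 34.57
ee_pos: [0.4638, 0.1875, 0.0776]
orientation: [3.14, 0.073, -0.008]
ft_force: [-1.0, 0.7, -3.0]
opening: 0.0328
finger_force: 50.6
```

```bash
python3 -c "
from h import *
st()"
```

```text
t34.57 [0.4638 0.1875 0.0776] ya-87.33 F [-1.   0.7 -3. ] T [ 0.01  0.03 -0.02] op0.0328 ff50.6 q [ 0.23  0.11  1.98 -0.    1.06  1.75]
```

Call:
carry_out:
  commands:
    - [0.02, [0, 0, 0.008], [0, 0, 0]]
    - [0.02, [0, 0, 0.008], [0, 0, 0]]
    - [0.02, [0, 0, 0.006], [0, 0, 0]]
    - [0.02, [0, 0, 0.003], [0, 0, 0]]
    - [0.02, [0, 0, 0.002], [0, 0, 0]]
    - [0.02, [0, 0, 0.001], [0, 0, 0]]
    - [0.02, [0, 0, 0], [0, 0, 0]]
    - [0.02, [0, 0, 0], [0, 0, 0]]
    - [0.02, [0, 0, 0], [0, 0, 0]]
    - [0.02, [0, 0, 0], [0, 0, 0]]

```text
clock: 35.4
ee_pos: [0.4661, 0.1887, 0.0524]
orientation: [-3.141, -0.075, -0.001]
ft_force: [0.8, -0.5, -2.3]
opening: 0.0326
finger_force: 50.6
```

```bash
python3 -c "
from h import *
st()"
```

```text
t35.40 [0.4661 0.1887 0.0524] ya-87.26 F [ 0.8 -0.5 -2.3] T [ 0.    0.01 -0.  ] op0.0326 ff50.6 q [ 0.23  0.15  1.99 -0.    1.    1.75]
```

Call:
carry_out:
  commands:
    - [0.02, [0, 0, 0.001], [0, 0, 0]]
    - [0.02, [0, 0, 0], [0, 0, 0]]
    - [0.04, [0, 0, 0], [0, 0, 0]]
    - [0.05, [0, 0, 0], [0, 0, 0]]
    - [0.05, [0, 0, 0], [0, 0, 0]]
    - [0.05, [0, 0, -0.015], [0, 0, 0]]
    - [0.05, [0, 0, -0.03], [0, 0, 0]]
    - [0.05, [0, 0, -0.03], [0, 0, 0]]
    - [0.05, [0, 0, -0.03], [0, 0, 0]]
    - [0.05, [0, 0, -0.03], [0, 0, 0]]

```text
clock: 36.23
ee_pos: [0.4656, 0.1886, 0.1876]
orientation: [-3.141, -0.075, -0.0]
ft_force: [1.3, -0.8, -0.1]
opening: 0.05
finger_force: 0.0
```

Call:
carry_out:
  commands:
    - [0.05, [0.007, 0.004, -0.03], [0, 0, 0]]
    - [0.05, [0.007, 0.004, -0.03], [0, 0, 0]]
    - [0.05, [0.007, 0.004, -0.03], [0, 0, 0]]
    - [0.05, [0.007, 0.004, -0.03], [0, 0, 0]]
    - [0.05, [0.007, 0.004, -0.03], [0, 0, 0]]
    - [0.05, [0.007, 0.004, -0.03], [0, 0, 0]]
    - [0.05, [0.007, 0.004, -0.01], [0, 0, 0]]
    - [0.05, [0, 0, 0], [0, 0, 0]]
    - [0.05, [0, 0, 0], [0, 0, 0]]
    - [0.05, [0, 0, 0], [0, 0, 0]]

```text
clock: 37.07
ee_pos: [0.5153, 0.163, 0.3743]
orientation: [3.141, 0.075, -0.004]
ft_force: [-0.1, -0.3, 0.2]
opening: 0.0502
finger_force: 0.0
```

```bash
python3 -c "
from h import *
st();snap('wrist','w6');snap('side','side6');snap('scene','scene6')
a=cv2.resize(cv2.imread('pics/w6.png'),(400,300));b=cv2.resize(cv2.imread('pics/side6.png'),(400,300));
c=cv2.resize(cv2.imread('pics/scene6.png'),(400,300));d=cv2.resize(cv2.imread('pics/w6.png')[0:210,100:380],(400,300))
cv2.imwrite('pics/m6.png',np.vstack([np.hstack([a,b]),np.hstack([c,d])]))"
```

```text
t37.07 [0.5153 0.163  0.3743] ya-87.27 F [-0.1 -0.3  0.2] T [-0.    0.   -0.02] op0.0502 ff0.0 q [ 0.16 -0.03  1.55  0.    1.63  1.68]
```

View pics/m6.png

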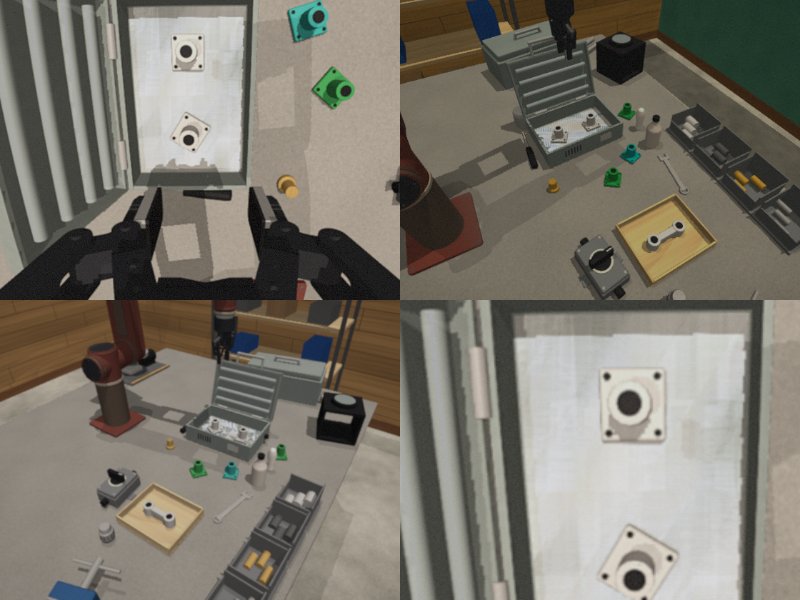

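```bash
python3 -c "
from h import *
plan([(.5257,.3804,.385,-87.2,9,.035)])
arc(1.83,0.0,40,0.005)"
```

```text
-- 0
9 x [0.035,[0.0023,-0.0241,-0.0012],[0,0,-0.00]]
[0.005,[0,0.0115,-0.0034],[0,0,0]],[0.005,[0,0.0116,-0.0028],[0,0,0]],[0.005,[0,0.0117,-0.0023],[0,0,0]],[0.005,[0,0.0118,-0.0018],[0,0,0]],[0.005,[0,0.0119,-0.0012],[0,0,0]],[0.005,[0,0.0119,-0.0007],[0,0,0]],[0.005,[0,0.0119,-0.0001],[0,0,0]],[0.005,[0,0.0119,0.0004],[0,0,0]],[0.005,[0,0.0119,0.0010],[0,0,0]],[0.005,[0,0.0118,0.0015],[0,0,0]],
[0.005,[0,0.0118,0.0020],[0,0,0]],[0.005,[0,0.0117,0.0026],[0,0,0]],[0.005,[0,0.0115,0.0031],[0,0,0]],[0.005,[0,0.0114,0.0036],[0,0,0]],[0.005,[0,0.0112,0.0041],[0,0,0]],[0.005,[0,0.0110,0.0047],[0,0,0]],[0.005,[0,0.0108,0.0051],[0,0,0]],[0.005,[0,0.0105,0.0056],[0,0,0]],[0.005,[0,0.0103,0.0061],[0,0,0]],[0.005,[0,0.0100,0.0066],[0,0,0]],
[0.005,[0,0.0097,0.0070],[0,0,0]],[0.005,[0,0.0093,0.0075],[0,0,0]],[0.005,[0,0.0090,0.0079],[0,0,0]],[0.005,[0,0.0086,0.0083],[0,0,0]],[0.005,[0,0.0082,0.0087],[0,0,0]],[0.005,[0,0.0078,0.0090],[0,0,0]],[0.005,[0,0.0074,0.0094],[0,0,0]],[0.005,[0,0.0070,0.0097],[0,0,0]],[0.005,[0,0.0065,0.0100],[0,0,0]],[0.005,[0,0.0060,0.0103],[0,0,0]],
[0.005,[0,0.0056,0.0106],[0,0,0]],[0.005,[0,0.0051,0.0108],[0,0,0]],[0.005,[0,0.0046,0.0110],[0,0,0]],[0.005,[0,0.0041,0.0112],[0,0,0]],[0.005,[0,0.0035,0.0114],[0,0,0]],[0.005,[0,0.0030,0.0116],[0,0,0]],[0.005,[0,0.0025,0.0117],[0,0,0]],[0.005,[0,0.0020,0.0118],[0,0,0]],[0.005,[0,0.0014,0.0119],[0,0,0]],[0.005,[0,0.0009,0.0119],[0,0,0]],
```

Call:
carry_out:
  commands:
    - [0.035, [0.0023, -0.024, -0.0012], [0, 0, 0]]
    - [0.035, [0.0023, -0.0241, -0.0012], [0, 0, 0]]
    - [0.035, [0.0023, -0.0241, -0.0012], [0, 0, 0]]
    - [0.035, [0.0023, -0.0241, -0.0012], [0, 0, 0]]
    - [0.035, [0.0023, -0.0241, -0.0012], [0, 0, 0]]
    - [0.035, [0.0023, -0.0241, -0.0012], [0, 0, 0]]
    - [0.035, [0.0023, -0.0241, -0.0012], [0, 0, 0]]
    - [0.035, [0.0023, -0.0241, -0.0012], [0, 0, 0]]
    - [0.035, [0.0023, -0.0241, -0.0012], [0, 0, 0]]
    - [0.035, [0, 0, 0], [0, 0, 0]]

```text
clock: 38.05
ee_pos: [0.5251, 0.3843, 0.3851]
orientation: [-3.14, -0.081, 0.004]
ft_force: [1.2, -0.3, 0.5]
opening: 0.0347
finger_force: 0.0
```

Call:
carry_out:
  commands:
    - [0.035, [0, 0, 0], [0, 0, 0]]
    - [0.035, [0, 0, 0], [0, 0, 0]]
    - [0.035, [0, 0, 0], [0, 0, 0]]
    - [0.035, [0, 0, 0], [0, 0, 0]]
    - [0.035, [0, 0, 0], [0, 0, 0]]
    - [0.035, [0, 0, 0], [0, 0, 0]]
    - [0.035, [0, 0, 0], [0, 0, 0]]
    - [0.035, [0, 0, 0], [0, 0, 0]]
    - [0.035, [0, 0, 0], [0, 0, 0]]
    - [0.035, [0, 0, 0], [0, 0, 0]]

```text
clock: 38.88
ee_pos: [0.5265, 0.3805, 0.387]
orientation: [-3.141, -0.075, -0.0]
ft_force: [-0.4, -0.3, -0.5]
opening: 0.0352
finger_force: 0.0
```

```bash
python3 -c "
from h import *
st();snap('wrist','w7');plan([(.5257,.3804,.321,-87.2,5,.035)])
cv2.imwrite('pics/w7b.png',cv2.resize(cv2.imread('pics/w7.png'),(640,480)))"
```

```text
t38.88 [0.5265 0.3805 0.387 ] ya-87.26 F [-0.4 -0.3 -0.5] T [-0.   -0.05  0.01] op0.0352 ff0.0 q [ 0.5   0.23  1.24 -0.    1.67  2.03]
-- 0
5 x [0.035,[-0.0002,0.0000,0.0132],[0,0,-0.01]]
```

View pics/w7b.png

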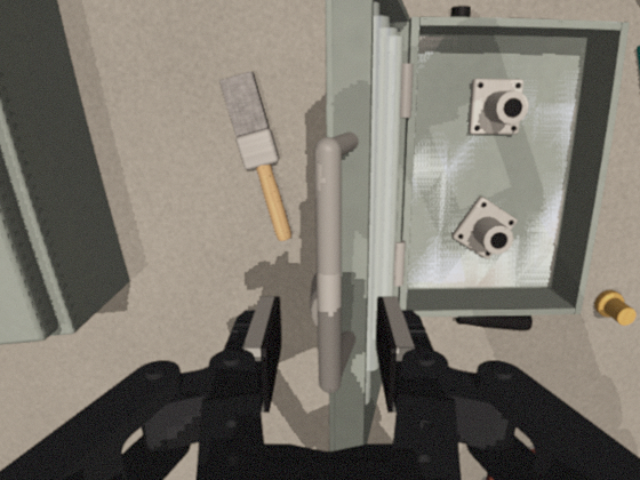

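Call:
carry_out:
  commands:
    - [0.035, [-0.001, 0, 0.012], [0, 0, 0]]
    - [0.035, [0, 0, 0.02], [0, 0, 0]]
    - [0.035, [0, 0, 0.02], [0, 0, 0]]
    - [0.035, [0, 0, 0.01], [0, 0, 0]]
    - [0.035, [0, 0, 0.004], [0, 0, 0]]
    - [0.02, [0, 0, 0], [0, 0, 0]]
    - [0.005, [0, 0, 0], [0, 0, 0]]
    - [0.005, [0, 0, 0], [0, 0, 0]]
    - [0.005, [0, 0, 0], [0, 0, 0]]
    - [0.005, [0, 0, 0], [0, 0, 0]]
  squeeze: 35

```text
clock: 39.77
ee_pos: [0.5256, 0.3803, 0.3215]
orientation: [3.141, 0.075, 0.001]
ft_force: [-1.0, -2.6, -1.9]
opening: 0.0103
finger_force: 34.3
```

```bash
python3 -c "
from h import *
st()"
```

```text
t39.77 [0.5256 0.3803 0.3215] ya-87.27 F [-1.  -2.6 -1.9] T [-0.35  0.18  0.02] op0.0103 ff34.3 q [ 0.51  0.24  1.35 -0.    1.55  2.03]
```

Call:
carry_out:
  commands:
    - [0.005, [0, 0.0115, -0.0034], [0, 0, 0]]
    - [0.005, [0, 0.0116, -0.0028], [0, 0, 0]]
    - [0.005, [0, 0.0117, -0.0023], [0, 0, 0]]
    - [0.005, [0, 0.0118, -0.0018], [0, 0, 0]]
    - [0.005, [0, 0.0119, -0.0012], [0, 0, 0]]
    - [0.005, [0, 0.0119, -0.0007], [0, 0, 0]]
    - [0.005, [0, 0.0119, -0.0001], [0, 0, 0]]
    - [0.005, [0, 0.0119, 0.0004], [0, 0, 0]]
    - [0.005, [0, 0.0119, 0.001], [0, 0, 0]]
    - [0.005, [0, 0.0118, 0.0015], [0, 0, 0]]

```text
clock: 40.6
ee_pos: [0.5319, 0.2613, 0.3309]
orientation: [-3.141, -0.074, -0.004]
ft_force: [7.0, 1.2, 2.1]
opening: 0.0108
finger_force: 36.3
```

Call:
carry_out:
  commands:
    - [0.005, [0, 0.0118, 0.002], [0, 0, 0]]
    - [0.005, [0, 0.0117, 0.0026], [0, 0, 0]]
    - [0.005, [0, 0.0115, 0.0031], [0, 0, 0]]
    - [0.005, [0, 0.0114, 0.0036], [0, 0, 0]]
    - [0.005, [0, 0.0112, 0.0041], [0, 0, 0]]
    - [0.005, [0, 0.011, 0.0047], [0, 0, 0]]
    - [0.005, [0, 0.0108, 0.0051], [0, 0, 0]]
    - [0.005, [0, 0.0105, 0.0056], [0, 0, 0]]
    - [0.005, [0, 0.0103, 0.0061], [0, 0, 0]]
    - [0.005, [0, 0.01, 0.0066], [0, 0, 0]]

```text
clock: 41.43
ee_pos: [0.5372, 0.1512, 0.2867]
orientation: [3.14, 0.074, 0.004]
ft_force: [7.4, 0.8, 1.1]
opening: 0.0104
finger_force: 36.4
```

Call:
carry_out:
  commands:
    - [0.005, [0, 0.0097, 0.007], [0, 0, 0]]
    - [0.005, [0, 0.0093, 0.0075], [0, 0, 0]]
    - [0.005, [0, 0.009, 0.0079], [0, 0, 0]]
    - [0.005, [0, 0.0086, 0.0083], [0, 0, 0]]
    - [0.005, [0, 0.0082, 0.0087], [0, 0, 0]]
    - [0.005, [0, 0.0078, 0.009], [0, 0, 0]]
    - [0.005, [0, 0.0074, 0.0094], [0, 0, 0]]
    - [0.005, [0, 0.007, 0.0097], [0, 0, 0]]
    - [0.005, [0, 0.0065, 0.01], [0, 0, 0]]
    - [0.005, [0, 0.006, 0.0103], [0, 0, 0]]

```text
clock: 42.27
ee_pos: [0.5405, 0.072, 0.1985]
orientation: [3.14, 0.074, 0.002]
ft_force: [6.4, 1.0, -2.3]
opening: 0.0104
finger_force: 35.6
```

```bash
python3 -c "
from h import *
st(); arc(.4575,0,20,.005)"
```

```text
t42.27 [0.5405 0.072  0.1985] ya-87.29 F [ 6.4  1.  -2.3] T [ 0.44 -0.99  0.05] op0.0104 ff35.6 q [-0.01  0.06  1.78 -0.    1.3   1.51]
[0.005,[0,0.0028,0.0053],[0,0,0]],[0.005,[0,0.0027,0.0053],[0,0,0]],[0.005,[0,0.0026,0.0054],[0,0,0]],[0.005,[0,0.0025,0.0054],[0,0,0]],[0.005,[0,0.0023,0.0055],[0,0,0]],[0.005,[0,0.0022,0.0055],[0,0,0]],[0.005,[0,0.0021,0.0056],[0,0,0]],[0.005,[0,0.0020,0.0056],[0,0,0]],[0.005,[0,0.0018,0.0057],[0,0,0]],[0.005,[0,0.0017,0.0057],[0,0,0]],
[0.005,[0,0.0016,0.0058],[0,0,0]],[0.005,[0,0.0014,0.0058],[0,0,0]],[0.005,[0,0.0013,0.0058],[0,0,0]],[0.005,[0,0.0012,0.0059],[0,0,0]],[0.005,[0,0.0010,0.0059],[0,0,0]],[0.005,[0,0.0009,0.0059],[0,0,0]],[0.005,[0,0.0008,0.0059],[0,0,0]],[0.005,[0,0.0006,0.0059],[0,0,0]],[0.005,[0,0.0005,0.0059],[0,0,0]],[0.005,[0,0.0004,0.0060],[0,0,0]],
```

Call:
carry_out:
  commands:
    - [0.005, [0, 0.0028, 0.0053], [0, 0, 0]]
    - [0.005, [0, 0.0027, 0.0053], [0, 0, 0]]
    - [0.005, [0, 0.0026, 0.0054], [0, 0, 0]]
    - [0.005, [0, 0.0025, 0.0054], [0, 0, 0]]
    - [0.005, [0, 0.0023, 0.0055], [0, 0, 0]]
    - [0.005, [0, 0.0022, 0.0055], [0, 0, 0]]
    - [0.005, [0, 0.0021, 0.0056], [0, 0, 0]]
    - [0.005, [0, 0.002, 0.0056], [0, 0, 0]]
    - [0.005, [0, 0.0018, 0.0057], [0, 0, 0]]
    - [0.005, [0, 0.0017, 0.0057], [0, 0, 0]]

```text
clock: 43.1
ee_pos: [0.5413, 0.0497, 0.1436]
orientation: [3.14, 0.075, 0.001]
ft_force: [6.5, 0.5, -0.7]
opening: 0.0105
finger_force: 35.6
```

Call:
carry_out:
  commands:
    - [0.005, [0, 0.0016, 0.0058], [0, 0, 0]]
    - [0.005, [0, 0.0014, 0.0058], [0, 0, 0]]
    - [0.005, [0, 0.0013, 0.0058], [0, 0, 0]]
    - [0.005, [0, 0.0012, 0.0058], [0, 0, 0]]
    - [0.005, [0, 0.001, 0.0058], [0, 0, 0]]
    - [0.005, [0, 0.0009, 0.0058], [0, 0, 0]]
    - [0.005, [0, 0.0008, 0.004], [0, 0, 0]]
    - [0.005, [0, 0.0004, 0.003], [0, 0, 0]]
    - [0.005, [0, 0.0004, 0.002], [0, 0, 0]]
    - [0.005, [0, 0, 0], [0, 0, 0]]

```text
clock: 43.93
ee_pos: [0.5415, 0.0413, 0.0995]
orientation: [3.141, 0.075, -0.001]
ft_force: [3.8, -0.9, -0.7]
opening: 0.0105
finger_force: 35.4
```

```bash
python3 -c "
from h import *
st()"
```

```text
t43.93 [0.5415 0.0413 0.0995] ya-87.28 F [ 3.8 -0.9 -0.7] T [ 0.08 -0.76  0.05] op0.0105 ff35.4 q [-0.07  0.17  1.86 -0.    1.11  1.45]
```

Call:
carry_out:
  commands:
    - [0.005, [0, 0.0004, 0.0025], [0, 0, 0]]
    - [0.005, [0, 0.0002, 0.0025], [0, 0, 0]]
    - [0.005, [0, 0, 0.0025], [0, 0, 0]]
    - [0.005, [0, 0, 0.002], [0, 0, 0]]
    - [0.005, [0, 0, 0.0015], [0, 0, 0]]
    - [0.005, [0, 0, 0.0015], [0, 0, 0]]
    - [0.005, [0, 0, 0.0015], [0, 0, 0]]
    - [0.005, [0, 0, 0.001], [0, 0, 0]]
    - [0.005, [0, 0, 0.001], [0, 0, 0]]
    - [0.005, [0, 0, 0], [0, 0, 0]]

```text
clock: 44.77
ee_pos: [0.5417, 0.0403, 0.086]
orientation: [3.139, 0.076, -0.001]
ft_force: [-4.5, -2.6, 14.9]
opening: 0.0105
finger_force: 37.2
```

```bash
python3 -c "
from h import *
st()"
```

```text
t44.77 [0.5417 0.0403 0.086 ] ya-87.24 F [-4.5 -2.6 14.9] T [-0.49  0.71  0.05] op0.0105 ff37.2 q [-0.07  0.19  1.87 -0.    1.08  1.45]
```

Call:
carry_out:
  commands:
    - [0.015, [0, 0, 0], [0, 0, 0]]
    - [0.03, [0, 0, 0], [0, 0, 0]]
    - [0.035, [0, 0, 0], [0, 0, 0]]
    - [0.035, [0, 0, -0.01], [0, 0, 0]]
    - [0.035, [0, 0, -0.025], [0, 0, 0]]
    - [0.035, [0, 0, -0.03], [0, 0, 0]]
    - [0.035, [0, 0, -0.03], [0, 0, 0]]
    - [0.05, [0, 0, -0.02], [0, 0, 0]]
    - [0.05, [0, 0, 0], [0, 0, 0]]
    - [0.05, [0, 0, 0], [0, 0, 0]]

```text
clock: 45.6
ee_pos: [0.5425, 0.041, 0.201]
orientation: [3.14, 0.075, 0.005]
ft_force: [0.3, 0.4, -0.3]
opening: 0.0497
finger_force: 0.0
```

```bash
python3 -c "
from h import *
st(); plan([(.46,-.15,.2,-87.2,9,.05),(.381,-.3292,.2,-82,9,.05)]); snap('side','side8'); cv2.imwrite('pics/s8.png',cv2.resize(cv2.imread('pics/side8.png')[120:420,160:455],None,fx=2,fy=2))"
```

```text
t45.60 [0.5425 0.041  0.201 ] ya-87.25 F [ 0.3  0.4 -0.3] T [-0.05 -0.    0.01] op0.0497 ff0.0 q [-0.07  0.06  1.78  0.    1.3   1.45]
-- 0
9 x [0.05,[-0.0102,0.0208,0.0001],[0,0,-0.01]]
1 x [0.05,[-0.0097,0.0195,-0.0000],[0,0,-0.58]]
-- 1
1 x [0.05,[-0.0099,0.0194,-0.0000],[0,0,-0.58]]
1 x [0.05,[-0.0101,0.0193,-0.0000],[0,0,-0.58]]
1 x [0.05,[-0.0103,0.0192,-0.0000],[0,0,-0.58]]
1 x [0.05,[-0.0105,0.0190,-0.0000],[0,0,-0.58]]
1 x [0.05,[-0.0107,0.0189,-0.0000],[0,0,-0.58]]
1 x [0.05,[-0.0109,0.0188,-0.0000],[0,0,-0.58]]
1 x [0.05,[-0.0111,0.0187,-0.0000],[0,0,-0.58]]
1 x [0.05,[-0.0113,0.0186,-0.0000],[0,0,-0.58]]
```

View pics/s8.png

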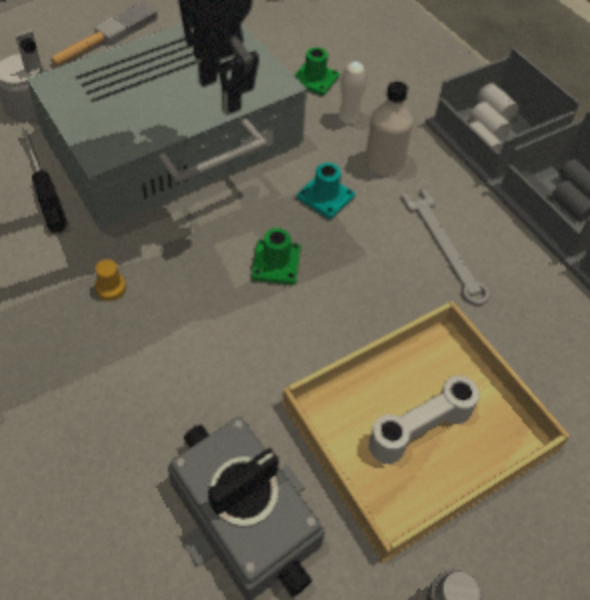

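The lid is shut (corners as at the start), the arm lies flat in the tray, and the isolator is off with its handle across at (243,482). Next is the isolator.

Call:
carry_out:
  commands:
    - [0.05, [-0.0102, 0.0208, 0], [0, 0, 0]]
    - [0.05, [-0.0102, 0.0208, 0], [0, 0, 0]]
    - [0.05, [-0.0102, 0.0208, 0], [0, 0, 0]]
    - [0.05, [-0.0102, 0.0208, 0], [0, 0, 0]]
    - [0.05, [-0.0102, 0.0208, 0], [0, 0, 0]]
    - [0.05, [-0.0102, 0.0208, 0], [0, 0, 0]]
    - [0.05, [-0.0102, 0.0208, 0], [0, 0, 0]]
    - [0.05, [-0.0102, 0.0208, 0], [0, 0, 0]]
    - [0.05, [-0.0102, 0.0208, 0], [0, 0, 0]]
    - [0.05, [-0.0097, 0.0195, 0], [0, 0, -0.58]]

```text
clock: 46.48
ee_pos: [0.4484, -0.1707, 0.1972]
orientation: [-3.138, -0.091, 0.005]
ft_force: [0.2, -0.7, -0.1]
opening: 0.05
finger_force: 0.0
```

Call:
carry_out:
  commands:
    - [0.05, [-0.0099, 0.0194, 0], [0, 0, -0.58]]
    - [0.05, [-0.0101, 0.0193, 0], [0, 0, -0.58]]
    - [0.05, [-0.0103, 0.0192, 0], [0, 0, -0.58]]
    - [0.05, [-0.0105, 0.019, 0], [0, 0, -0.58]]
    - [0.05, [-0.0107, 0.0189, 0], [0, 0, -0.58]]
    - [0.05, [-0.0109, 0.0188, 0], [0, 0, -0.58]]
    - [0.05, [-0.0111, 0.0187, 0], [0, 0, -0.58]]
    - [0.05, [-0.0113, 0.0186, 0], [0, 0, -0.58]]
    - [0.05, [0, 0, 0], [0, 0, 0]]
    - [0.05, [0, 0, 0], [0, 0, 0]]

```text
clock: 47.32
ee_pos: [0.3787, -0.3292, 0.1973]
orientation: [-3.131, -0.214, 0.003]
ft_force: [0.0, -0.0, -1.0]
opening: 0.0501
finger_force: 0.0
```

Call:
carry_out:
  commands:
    - [0.05, [0, 0, 0.01], [0, 0, 0]]
    - [0.05, [0, 0, 0.02], [0, 0, 0]]
    - [0.05, [0, 0, 0.02], [0, 0, 0]]
    - [0.05, [0, 0, 0.01], [0, 0, 0]]
    - [0.05, [0, 0, 0], [0, 0, 0]]
    - [0.05, [0, 0, 0], [0, 0, 0]]
    - [0.05, [0, 0, 0], [0, 0, 0]]
    - [0.05, [0, 0, 0], [0, 0, 0]]
    - [0.05, [0, 0, 0], [0, 0, 0]]
    - [0.05, [0, 0, 0], [0, 0, 0]]

```text
clock: 48.15
ee_pos: [0.3803, -0.33, 0.1401]
orientation: [3.133, 0.218, 0.002]
ft_force: [0.2, 0.6, -0.1]
opening: 0.0499
finger_force: 0.0
```

```bash
python3 -c "
from h import *
st(); plan([(.381,-.3292,.085,-82,4,.05)])"
```

```text
t48.15 [ 0.3803 -0.33    0.1401] ya-82.04 F [ 0.2  0.6 -0.1] T [-0.04 -0.02  0.02] op0.0499 ff0.0 q [-0.87  0.02  1.94  0.    1.18  0.56]
-- 0
4 x [0.05,[0.0002,-0.0002,0.0138],[0,0,-0.01]]
```

Call:
carry_out:
  commands:
    - [0.05, [0.0007, -0.0007, 0.015], [0, 0, 0]]
    - [0.05, [0, 0, 0.017], [0, 0, 0]]
    - [0.05, [0, 0, 0.015], [0, 0, 0]]
    - [0.05, [0, 0, 0.008], [0, 0, 0]]
    - [0.03, [0, 0, 0], [0, 0, 0]]
    - [0.01, [0, 0, 0], [0, 0, 0]]
    - [0.01, [0, 0, 0], [0, 0, 0]]
    - [0.01, [0, 0, 0], [0, 0, 0]]
    - [0.01, [0, 0, 0], [0, 0, 0]]
    - [0.01, [0, 0, 0], [0, 0, 0]]
  squeeze: 40

```text
clock: 48.98
ee_pos: [0.3808, -0.3284, 0.0853]
orientation: [-3.134, -0.218, -0.001]
ft_force: [-1.6, 5.0, 3.8]
opening: 0.0151
finger_force: 41.4
```

Call:
carry_out:
  commands:
    - [0.01, [0, 0, 0], [0, 0, -3]]
    - [0.01, [0, 0, 0], [0, 0, -5]]
    - [0.01, [0, 0, 0], [0, 0, -5]]
    - [0.01, [0, 0, 0], [0, 0, -5]]
    - [0.01, [0, 0, 0], [0, 0, -5]]
    - [0.01, [0, 0, 0], [0, 0, -5]]
    - [0.01, [0, 0, 0], [0, 0, -5]]
    - [0.01, [0, 0, 0], [0, 0, -5]]
    - [0.01, [0, 0, 0], [0, 0, -5]]
    - [0.01, [0, 0, 0], [0, 0, -5]]

```text
clock: 49.82
ee_pos: [0.381, -0.3287, 0.0853]
orientation: [2.77, 1.48, 0.001]
ft_force: [-0.4, 3.0, 1.3]
opening: 0.0152
finger_force: 41.1
```

Call:
carry_out:
  commands:
    - [0.01, [0, 0, 0], [0, 0, -5]]
    - [0.01, [0, 0, 0], [0, 0, -5]]
    - [0.01, [0, 0, 0], [0, 0, -5]]
    - [0.01, [0, 0, 0], [0, 0, -5]]
    - [0.01, [0, 0, 0], [0, 0, -5]]
    - [0.01, [0, 0, 0], [0, 0, -5]]
    - [0.01, [0, 0, 0], [0, 0, -5]]
    - [0.01, [0, 0, 0], [0, 0, -4]]
    - [0.01, [0, 0, 0], [0, 0, -3]]
    - [0.01, [0, 0, 0], [0, 0, 0]]

```text
clock: 50.65
ee_pos: [0.3813, -0.3288, 0.0853]
orientation: [2.06, 2.37, 0.001]
ft_force: [1.8, 4.1, 3.3]
opening: 0.015
finger_force: 41.4
```

Call:
carry_out:
  commands:
    - [0.01, [0, 0, 0], [0, 0, 0]]
    - [0.03, [0, 0, 0], [0, 0, 0]]
    - [0.05, [0, 0, 0], [0, 0, 0]]
    - [0.05, [0, 0, 0], [0, 0, 0]]
    - [0.05, [0, 0, -0.015], [0, 0, 0]]
    - [0.05, [0, 0, -0.03], [0, 0, 0]]
    - [0.05, [0, 0, -0.035], [0, 0, 0]]
    - [0.05, [0, 0, -0.035], [0, 0, 0]]
    - [0.05, [0, 0, -0.035], [0, 0, 0]]
    - [0.05, [0, 0, -0.02], [0, 0, 0]]

```text
clock: 51.48
ee_pos: [0.3812, -0.3302, 0.2588]
orientation: [2.059, 2.365, -0.002]
ft_force: [0.5, -1.4, 0.8]
opening: 0.0499
finger_force: 0.0
```

Call:
carry_out:
  commands:
    - [0.05, [0, 0, -0.02], [0, 0, 0]]
    - [0.05, [0, 0, 0], [0, 0, 0]]
    - [0.05, [0, 0, 0], [0, 0, 0]]
    - [0.05, [0, 0, 0], [0, 0, 0]]
    - [0.05, [0, 0, 0], [0, 0, 0]]
    - [0.05, [0, 0, 0], [0, 0, 0]]
    - [0.05, [0, 0, 0], [0, 0, 0]]
    - [0.05, [0, 0, 0], [0, 0, 0]]
    - [0.05, [0, 0, 0], [0, 0, 0]]
    - [0.05, [0, 0, 0], [0, 0, 0]]

```text
clock: 52.32
ee_pos: [0.3804, -0.3287, 0.274]
orientation: [-2.062, -2.37, -0.0]
ft_force: [-0.2, -0.3, 0.1]
opening: 0.0501
finger_force: 0.0
```

```bash
python3 -c "
from h import *
st(); snap('side','side9');snap('wrist','w9')
a=cv2.resize(cv2.imread('pics/side9.png')[120:420,160:455],(400,400));b=cv2.resize(cv2.imread('pics/w9.png'),(400,300))
cv2.imwrite('pics/m9.png',np.hstack([a,np.vstack([b,b[:100]])]))"
```

```text
t52.32 [ 0.3804 -0.3287  0.274 ] ya7.96 F [-0.2 -0.3  0.1] T [-0.01 -0.08 -0.02] op0.0501 ff0.0 q [-0.87 -0.1   1.79 -0.    1.45 -1.01]
```

View pics/m9.png

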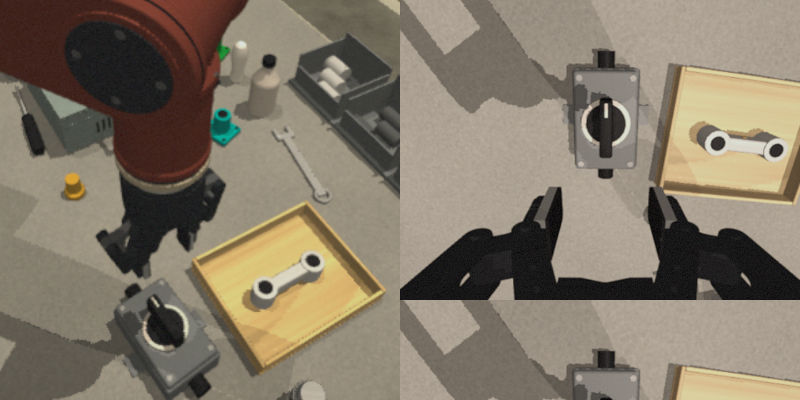

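The handle lies along the isolator box (bar at about (605,130) in the wrist view, pointer up), so it is on. The cross-arm lies flat in the tray, and the robot is clear of everything.

```bash
python3 -c "
from cell import bot
print(bot.hand_in())"
```

```text
the job is handed in; nothing more can be done
None
```

The job is handed in at about 52 s: one cross-arm was found and lies flat in the tray, both foot castings found stand on their flanges in the curing box, and the lid was lowered shut before the isolator was turned back on; no verdict came back.

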